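# Put the spice jars and coffee capsules away in the drop-front box

### The arm

A 7-joint arm with a two-finger parallel gripper is mounted at the origin on a cart in front of the work surface, level with it; the furniture and walls round the work are solid. World frame = base frame: x ahead of the robot, y to its left, z up, the work surface at z = 0. Lengths are in m, angles in rad, forces in N, time in s.
With the tool pointing down it reaches from about 0.4 to 0.85 m from the base axis. Payload 10.4 kg.
Tool frame: the origin (TCP) lies at the centre of the arm's flange, where the gripper is bolted on; the fingertips stand 173 mm ahead of it and the grasp point (between the pads) lies 155 mm ahead of it; z points along the fingers, y is the line along which they close (so a half turn about z gives the same grasp; the last joint's range is limited). The gripper opens to 85 mm and grips with 20 to 120 N. Pads are 22 mm wide; open, the fingers measure 114 mm over their backs; the gripper's body (76 mm by 85 mm) begins 54 mm behind the grasp point. The pads swing forward as they close: fully open they stand 13 mm farther back than shut.
Start: joints at [-1.372, 0.332, -0.065, 1.46, 0.022, 1.35, -0.088], TCP at [0.137, 0.61, 0.405] pointing down, gripper open.
Joint ranges: [-2.6, 2.6], [-0.5, 2.12], [-1.47, 1.34], [0.16, 2.42], [-1.27, 4.41], [0.06, 2.06], [-2.6, 2.6]. Speed limits (rad/s): [2.22, 2.22, 2.79, 2.79, 3.14, 3.14, 3.14].

### API

Orientations are given as a unit quaternion [x, y, z, w].
In Python, from workcell import manip, viewer, finder gives the robot as it stands.
- The arm moves only by the tool arm_command, never from a script. Its argument "plan" is a list of rows, each an object with "dp": the shift along the tool's x, y, z in mm, a list of three; "spin": the turn about the tool's z in rad. A call has 1 to 5 rows; each row shifts and turns the commanded pose from where the row before left it, along the tool's axes as they then stand; what a row does not reach is not made up. A row lasts 1/10 s, in which the tool goes at most 50 mm and 8.59 degrees, less where a joint would pass 70% of its speed; a pose out of reach is approached as far as the arm can. A call is refused whole if a number of a shift passes 50 or a number of a turn 0.15, either way. A call with a gripper value outside its range is refused whole. "grip" is the closure, from -1 (fully open) to 1 (shut), set as the call begins (left out, the last holds). The fingers move at their own pace and stop on an object; "newtons" is the grip in N (left out, the last holds). Time passes only in rows, so rows that do not move let the fingers close. It gives the time, the measured TCP pose, the force, the opening and the grip force at its end, in the units of the state.
- manip.get_obs(): the state, without advancing time (a new reading comes with each control period).
- viewer.camera(name): name is "side" or "top"; returns the picture (400x640x3 uint8, blue, green, red); there is no depth.
- viewer.camera_params(name): a dict with "vertical_fov" (degrees; the focal length in pixels is half the picture's height over the tangent of half this angle, whatever the lens; pixels are square), "cx", "cy" (the principal point, pixels), "R" (3x3) and "t" (3): a world point X has camera coordinates R X + t. Camera axes: x right, y down, z forward; pixel columns grow to the right and rows downward; lengths in m; the calibration is good to about 2 mm. A picture is of the moment at which its call begins. camera_params takes no time and is no camera call.
- manip.hand_in(): hands the job in; it is judged then, once.
Trained networks look in the newest picture that a camera, given by its name, has taken for a name from the list of things; names that differ only in an ending like _2 or _b are one class to them, and where a whole thing is asked for, a point or a joint stands for the part that bears it (a point fixed in the world has none). Each returns a list of dicts, best first, with "score" (0 to 1); they miss things now and then, are a little off and sometimes report something else, mostly with a low value. They report only what shows in the picture. A call takes as long as a camera call.
- finder.find_in(camera, thing): "position" ([x, y, z] in m, in world coordinates, good to about 4 mm: the middle of the surface that is visible of it).
The state is a dict: "clock": time; "joint_pos": joint angles; "joint_velocities": joint speeds; "tau": joint torques, N m; "position": TCP position; "ee_rot": TCP orientation; "ft_force": force on the tool from outside, world axes, zero at the start; "torque": the same for the moment, N m; "grip_width": opening from 0.0 (shut) to 1.0 (fully open); "grasp_force": force on a finger pad.
Only numpy, scipy, OpenCV 4.12 (cv2) and the standard library are available. Lean on these libraries where they do the work, as an engineer would, in place of code of your own. Each camera call takes 0.05 s, during which the arm holds its last target. There are 200 camera calls.

### The job

Pull the drop-down door of the wooden storage box all the way down, then put away the spice jars and coffee capsules that stand on the worktop in front of the door: each green-capped jar upright in a bay of its own in the rack at the back of the box, each capsule standing flange down on the floor of the front tray. Then push the door back up until it is fully shut; leave the salt and pepper shakers, tin, cup and timer where they are.

Things in the scene. Friction and masses are not known exactly. Their poses are not given: they have to be found in the camera images.
- bin: fixed drop-front box of pale wood, 156 (x) x 264 (y) mm; origin under the centre of its footprint, x towards its back, z up; its front (-x) looks to the robot's right (yaw 1.25 to 1.55 rad). Walls and floor 8 mm. Back wall and side walls behind x = 16 mm are 130 mm high, side walls before that 60 mm, front sill 22 mm. A rack of darker wood at the back has 3 square bays; the front tray runs the whole width.
- door (a joint): off-white bent door of the box, hinged along the bottom of its front. 0 rad = shut (steep front face, flat top at 140 mm height), 1.35 rad = pulled fully down, at its stop; its highest edge then stands about 205 mm above the worktop, in front of the box. The stiff hinge (about 0.4 N m) keeps it where it is left; 3 to 6 N at the handle move it.
- door_handle (a point): middle of the door's round steel bar, 12 mm thick, 99 mm clear between its posts, along the box's y. Door shut: at (14, 0, 176.5) mm in the box's frame, 34 mm clear over the door's flat top. Door down: 40 mm in front of the then nearly upright panel. It goes round an arc of radius 173 mm about the hinge; fingers that point down can straddle and pinch it from above throughout.
- door_hinge (a point): middle of the door's hinge line, at (-78, 0, 30) mm in the box's frame; the line runs along the box's y
- tray (a point): middle of the floor of the front tray, 8 mm above the worktop, at (-36, 0, 8) mm in the box's frame; the tray is 74 mm deep (x from -70 to +4 mm) and 248 mm wide
- bay0 (a point): middle of the floor of bay 0 of the rack, 8 mm above the worktop, at (39.5, -74, 8) mm in the box's frame; a bay is 61 (x) x 60 (y) mm, its rails rise 32 mm above its floor
- bay1 (a point): middle of the floor of bay 1 of the rack, 8 mm above the worktop, at (39.5, 0, 8) mm in the box's frame; a bay is 61 (x) x 60 (y) mm, its rails rise 32 mm above its floor
- bay2 (a point): middle of the floor of bay 2 of the rack, 8 mm above the worktop, at (39.5, 74, 8) mm in the box's frame; a bay is 61 (x) x 60 (y) mm, its rails rise 32 mm above its floor
- jar_a: glass spice jar with a green cap, 46 mm thick, 106 mm tall, about 110 g (the cap is the top 20 mm, 45 mm thick); origin at the centre of its underside, z up. May be absent.
- jar_b: glass spice jar with a green cap, 46 mm thick, 106 mm tall, about 110 g (the cap is the top 20 mm, 45 mm thick); origin at the centre of its underside, z up. May be absent.
- jar_c: glass spice jar with a green cap, 46 mm thick, 106 mm tall, about 110 g (the cap is the top 20 mm, 45 mm thick); origin at the centre of its underside, z up. May be absent.
- capsule_1: red aluminium coffee capsule standing on its wide flange, 37 mm across the flange, narrower above, 28 mm tall, about 12 g; origin at the centre of its underside, z up. May be absent.
- capsule_2: blue aluminium coffee capsule standing on its wide flange, 37 mm across the flange, narrower above, 28 mm tall, about 12 g; origin at the centre of its underside, z up. May be absent.
- capsule_3: yellow aluminium coffee capsule standing on its wide flange, 37 mm across the flange, narrower above, 28 mm tall, about 12 g; origin at the centre of its underside, z up. May be absent.
- salt: shaker with a grey top, 44 mm thick, 90 mm tall, origin under its centre; bystander, leave it
- pepper: shaker with a grey top, 44 mm thick, 90 mm tall, origin under its centre; bystander, leave it
- tin: round tin, 58 mm thick, 72 mm tall, origin under its centre; bystander, leave it
- cup: light blue espresso cup, 60 x 90 x 52 mm, origin under its centre; bystander, leave it. (Mind the room: the tiled side wall to the right stands at y = -0.43 m, and mugs hang under the shelf at x > 0.65 m, 0.57 m above the worktop.)
- timer: grey and white kitchen timer, 62 mm thick, 57 mm tall, origin under its centre; bystander, leave it

How it is judged:
By the outcome, as a careful person would: the job done as asked, in the order asked, and still so for the second after the job is handed in, with the robot touching nothing.
Of jar_a, jar_b, jar_c only 2 to 3 are there at a start; the rules pass over those that are not, and their reading is None.
Of capsule_1, capsule_2, capsule_3 only 2 to 3 are there at a start; the rules pass over those that are not, and their reading is None.
At some moment in a run one of capsule_1, capsule_2, capsule_3 may be knocked a few centimetres aside while the robot is not near it.
It also fails if it takes over 210 s, if anything falls off the work surface, if the arm or the gripper's body presses on something with over 40 N, if the wrist force passes 120 N, or if a joint passes its speed limit or range.

## Working session

There is one attempt and no reset: what is moved stays moved. The work goes in short steps, Python scripts to look and compute and a tool call to move; the robot and the scene stay as the last step left them, time stands still between calls to the robot, and variables do not carry over. Pictures are saved under pics/ and viewed, at most 14 in all, crops included, and the job is handed in when it is done.

Besides the shell and the picture viewer there is one more tool, called after "Emit:" by a JSON object that holds its "method" and its "body", one argument or row to a line. arm_command: Moves the arm, as the interface text tells. Its arguments: {"type":"object","properties":{"plan":{"type":"array","items":{"type":"object","properties":{"dp":{"type":"array","items":{"type":"number"}},"spin":{"type":"number"}}}},"grip":{"type":"number"},"newtons":{"type":"number"}},"required":["plan"]}

```bash
mkdir -p pics; ls
cat > h.py <<'E'
import numpy as np, cv2
from workcell import manip, viewer, finder
E
python3 - <<'E'
from h import *
o=manip.get_obs(); print({k:np.round(v,3).tolist() for k,v in o.items()})
for c in ("side","top"):
    im=viewer.camera(c); cv2.imwrite(f"pics/{c}0.png",im)
    p=viewer.camera_params(c); print(c,p["vertical_fov"],np.round(p["R"],3).tolist(),np.round(p["t"],3).tolist())
    for t in ("jar_a","capsule_1","capsule_2","capsule_3","door_handle","door_hinge","tray","bay0","bay1","bay2","salt","pepper","tin","cup","timer","bin"):
        print(t,[(np.round(np.array(d["position"])*1000).astype(int).tolist(),round(d["score"],2)) for d in finder.find_in(c,t)[:4]])
E
```

```text
pics
{'clock': 0.0, 'joint_pos': [-1.372, 0.333, -0.065, 1.461, 0.022, 1.35, -0.088], 'joint_velocities': [-0.001, 0.0, 0.001, 0.0, -0.001, 0.001, -0.002], 'tau': [0.0, -62.545, 0.049, -39.161, 0.016, 0.01, -0.0], 'position': [0.137, 0.61, 0.404], 'ee_rot': [0.111, 0.994, -0.001, -0.0], 'ft_force': [0.957, -0.021, 0.43], 'torque': [0.029, 0.021, -0.001], 'grasp_force': 0.0, 'grip_width': 1.002}
side 52.00591127018788 [[-0.864, 0.502, 0.022], [0.321, 0.586, -0.744], [-0.387, -0.636, -0.667]] [0.46, -0.066, 1.576]
jar_a []
capsule_1 []
capsule_2 []
capsule_3 []
door_handle []
door_hinge []
tray []
bay0 []
bay1 []
bay2 []
salt []
pepper []
tin []
cup []
timer []
bin []
top 57.84053567193266 [[0.367, -0.93, 0.009], [-0.722, -0.292, -0.627], [0.586, 0.224, -0.779]] [-0.202, 0.444, 0.874]
jar_a [([500, -213, 77], 0.85), ([516, -308, 77], 0.57), ([480, 207, 142], 0.27)]
capsule_1 [([410, -204, 22], 0.48), ([424, -89, 16], 0.44), ([462, 217, 133], 0.42)]
capsule_2 [([410, -204, 22], 0.48), ([424, -89, 16], 0.44), ([462, 217, 133], 0.42)]
capsule_3 [([410, -204, 22], 0.48), ([424, -89, 16], 0.44), ([462, 217, 133], 0.42)]
door_handle [([481, 209, 141], 0.96), ([672, -299, 53], 0.73)]
door_hinge [([480, 208, 144], 0.6)]
tray [([460, 212, 135], 0.9)]
bay0 [([460, 213, 132], 0.8)]
bay1 [([460, 213, 132], 0.8)]
bay2 [([460, 213, 132], 0.8)]
salt [([673, -297, 51], 0.5), ([409, -287, 21], 0.26)]
pepper [([667, -183, 57], 0.83)]
tin [([665, -92, 60], 0.61)]
cup [([329, -339, 29], 0.69)]
timer [([319, -217, 42], 0.72)]
bin [([461, 217, 134], 0.79)]
```

View pics/side0.png

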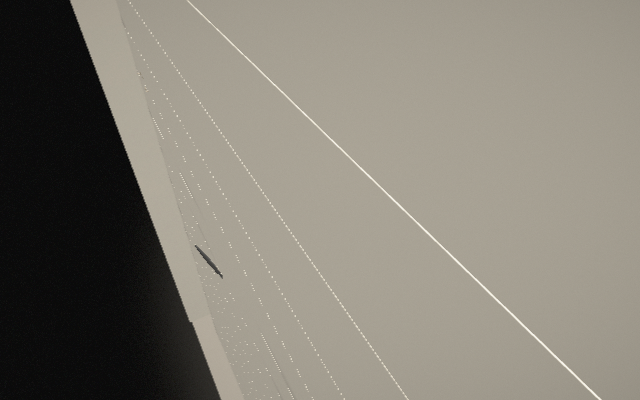

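View pics/top0.png

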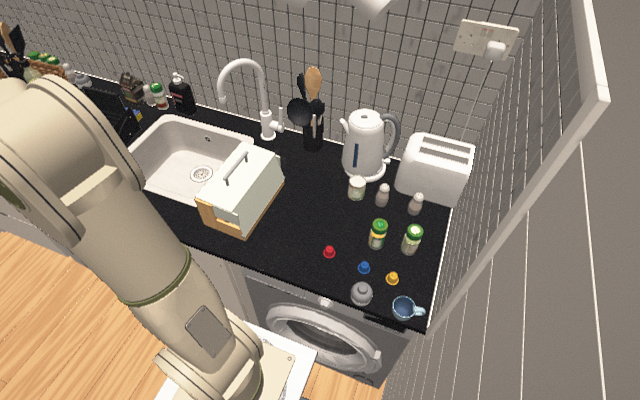

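The side camera is looking at a bare wall and is no use. The top camera shows the box (handle about 237,168), two jars (378,234 and 412,240), and capsules: red 330,252, blue 364,267, yellow 392,278. I'll zoom in to get precise pixels.

Run:
```python
from h import *
im=cv2.imread("pics/top0.png")
a=cv2.resize(im[130:245,185:300],None,fx=5,fy=5,interpolation=cv2.INTER_CUBIC)
b=cv2.resize(im[170:325,310:450],None,fx=3.8,fy=3.8,interpolation=cv2.INTER_CUBIC)
cv2.imwrite("pics/a.png",a);cv2.imwrite("pics/b.png",b)
```

```text
(no output)
```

View pics/a.png

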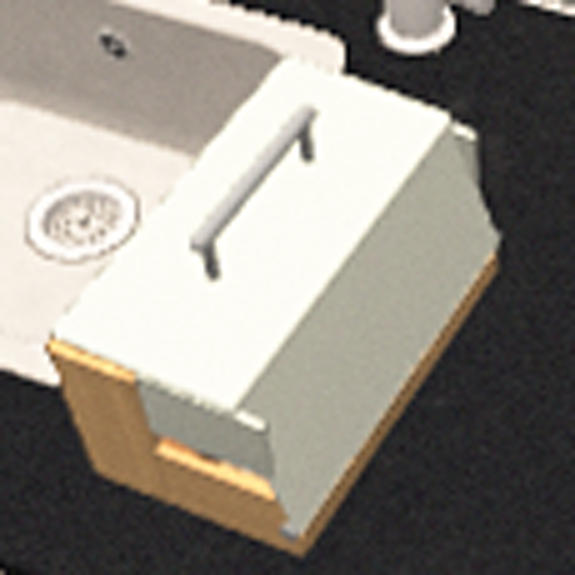

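View pics/b.png

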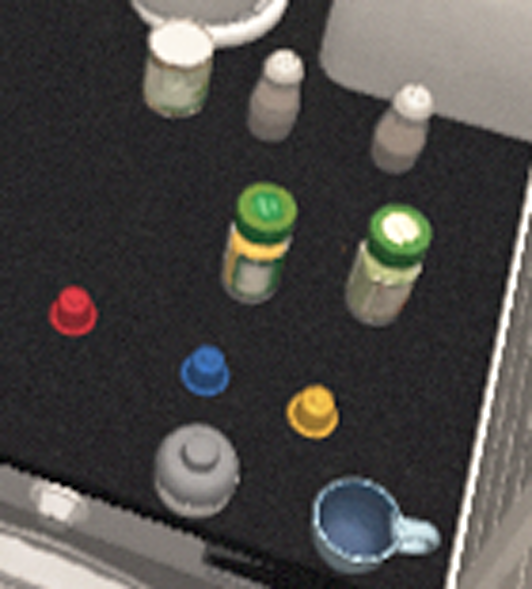

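```bash
cat >> h.py <<'E'
p=viewer.camera_params("top"); R=np.array(p["R"]); T=np.array(p["t"]); F=200/np.tan(np.radians(p["vertical_fov"])/2)
def proj(X):
    c=np.asarray(X)@R.T+T; return np.c_[p["cx"]+F*c[...,0]/c[...,2], p["cy"]+F*c[...,1]/c[...,2]]
def back(uv,z):
    d=R.T@np.array([(uv[0]-p["cx"])/F,(uv[1]-p["cy"])/F,1]); C=-R.T@T; return C+d*(z-C[2])/d[2]
def b2w(q,P):
    c,s=np.cos(q[2]),np.sin(q[2]); P=np.atleast_2d(P).astype(float); return np.c_[q[0]+c*P[:,0]-s*P[:,1],q[1]+s*P[:,0]+c*P[:,1],P[:,2]]
E
python3 - <<'E'
from h import *
from scipy.optimize import least_squares
P=np.array([[-78,132,0],[78,132,0],[-78,-132,0],[78,132,130],[14,0,176.5]])/1000
uv=np.array([[302,553],[98,470],[497,268],[50,345],[254,177]])
uv=(uv+.5)/5-.5+[185,130]
f=lambda q:(proj(b2w(q,P))-uv).ravel()
r=least_squares(f,[.46,.22,1.4],loss="soft_l1"); q=r.x
print(q.round(4),f(q).round(1)); np.save("q.npy",q)
print("handle,hinge,down handle,bays",b2w(q,np.array([[14,0,176.5],[-78,0,30],[39.5,-74,8],[39.5,0,8],[39.5,74,8],[-36,0,8]])/1000).round(4).tolist())
for n,x,y,z in [("jar1",267,205,.106),("jar2",401,229,.106),("red",74,297,.028),("redb",74,318,0.002),("blue",207,355,.028),("blueb",206,377,0.002),("yel",317,396,.028),("yelb",313,418,.002)]:
    print(n,back((np.array([x,y])+.5)/3.8-.5+[310,170],z).round(4))
E
```

```text
[0.5067 0.2407 1.5238] [ 0.9  0.6  0.1  0.1  1.  -0.  -0.6 -0.3 -1.3 -0.5]
handle,hinge,down handle,bays [[0.5074, 0.2547, 0.1765], [0.5031, 0.1628, 0.03], [0.5825, 0.2767, 0.008], [0.5086, 0.2802, 0.008], [0.4347, 0.2837, 0.008], [0.505, 0.2048, 0.008]]
jar1 [ 0.513  -0.2078  0.106 ]
jar2 [ 0.5293 -0.3072  0.106 ]
red [ 0.4277 -0.0858  0.028 ]
redb [ 0.4246 -0.0879  0.002 ]
blue [ 0.4173 -0.1982  0.028 ]
blueb [ 0.4134 -0.2016  0.002 ]
yel [ 0.4148 -0.285   0.028 ]
yelb [ 0.4104 -0.2876  0.002 ]
```

Emit:
{"method": "arm_command", "body": {
  "plan": [
    {"dp": [0, 0, 0], "spin": -0.088},
    {"dp": [-30, -26, 0], "spin": -0.088},
    {"dp": [-32, -28, 0], "spin": 0},
    {"dp": [-32, -28, 0], "spin": 0},
    {"dp": [-32, -28, 0], "spin": 0}
  ],
  "grip": -1,
  "newtons": 40
}}

```text
clock: 2.2
position: [0.2568, 0.4903, 0.4048]
ee_rot: [0.023, 1.0, 0.0, 0.0]
ft_force: [1.0, 1.1, 0.5]
grip_width: 0.998
grasp_force: 0.0
```

Emit:
{"method": "arm_command", "body": {
  "plan": [
    {"dp": [-32, -28, 0], "spin": 0},
    {"dp": [-32, -28, 0], "spin": 0},
    {"dp": [-32, -28, 0], "spin": 0},
    {"dp": [-32, -28, 0], "spin": 0},
    {"dp": [-32, -28, 0], "spin": 0}
  ]
}}

```text
clock: 2.7
position: [0.4102, 0.343, 0.405]
ee_rot: [0.023, 1.0, 0.0, 0.0]
ft_force: [0.4, 0.7, 0.1]
grip_width: 0.995
grasp_force: 0.0
```

Emit:
{"method": "arm_command", "body": {
  "plan": [
    {"dp": [-32, -28, 0], "spin": 0},
    {"dp": [-20, -15, 0], "spin": 0},
    {"dp": [-10, -5, 0], "spin": 0},
    {"dp": [0, 0, 0], "spin": 0},
    {"dp": [0, 0, 0], "spin": 0}
  ]
}}

```text
clock: 3.2
position: [0.468, 0.295, 0.4046]
ee_rot: [0.022, 1.0, 0.0, -0.0]
ft_force: [-0.5, 0.7, -0.9]
grip_width: 0.995
grasp_force: 0.0
```

Emit:
{"method": "arm_command", "body": {
  "plan": [
    {"dp": [-20, -20, 0], "spin": 0},
    {"dp": [-21, -20, 0], "spin": 0},
    {"dp": [0, 0, 15], "spin": 0},
    {"dp": [0, 0, 0], "spin": 0}
  ]
}}

```text
clock: 3.6
position: [0.507, 0.2528, 0.3881]
ee_rot: [0.022, 1.0, -0.001, -0.001]
ft_force: [-0.9, 0.5, -0.1]
grip_width: 1.0
grasp_force: 0.0
```

Run:
```python
from h import *
print(manip.get_obs()["position"])
im=viewer.camera("top")
cv2.imwrite("pics/c.png",cv2.resize(im[80:240,160:320],None,fx=3.7,fy=3.7,interpolation=cv2.INTER_CUBIC))
im=viewer.camera("side"); print("side std",im.std())
```

```text
[0.50700238 0.25279551 0.38805653]
side std 60.82876611577483
```

View pics/c.png

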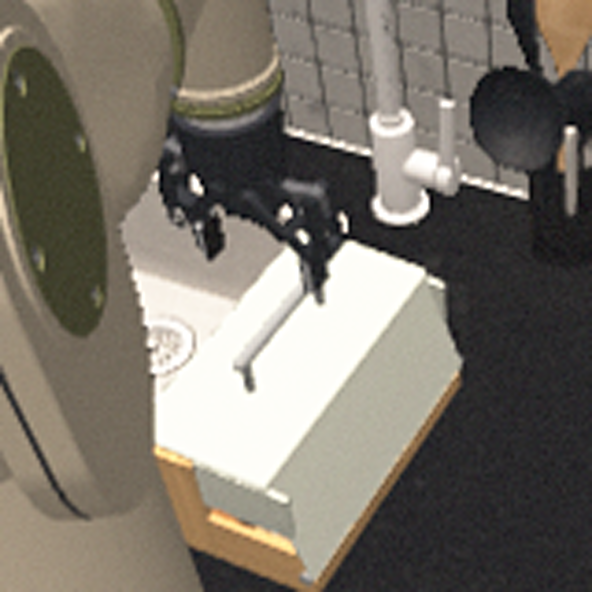

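Emit:
{"method": "arm_command", "body": {
  "plan": [
    {"dp": [0, 0, 20], "spin": 0},
    {"dp": [0, 0, 20], "spin": 0},
    {"dp": [0, 0, 17], "spin": 0},
    {"dp": [0, 0, 0], "spin": 0},
    {"dp": [0, 0, 0], "spin": 0}
  ]
}}

```text
clock: 4.2
position: [0.5077, 0.2528, 0.3336]
ee_rot: [0.022, 1.0, 0.0, 0.0]
ft_force: [1.0, 0.0, 0.9]
grip_width: 1.002
grasp_force: 0.0
```

Emit:
{"method": "arm_command", "body": {
  "plan": [
    {"dp": [0, 0, 0], "spin": 0},
    {"dp": [0, 0, 0], "spin": 0},
    {"dp": [0, 0, 0], "spin": 0},
    {"dp": [0, 0, 0], "spin": 0},
    {"dp": [0, 0, 0], "spin": 0}
  ],
  "grip": 1,
  "newtons": 40
}}

```text
clock: 4.7
position: [0.5081, 0.2514, 0.3326]
ee_rot: [0.023, 1.0, -0.0, -0.0]
ft_force: [-0.2, -3.7, -2.9]
grip_width: 0.146
grasp_force: 1.7
```

Emit:
{"method": "arm_command", "body": {
  "plan": [
    {"dp": [0, 0, 0], "spin": 0},
    {"dp": [0, 0, 0], "spin": 0},
    {"dp": [0, 0, 0], "spin": 0}
  ]
}}

```text
clock: 5.0
position: [0.5081, 0.2515, 0.3325]
ee_rot: [0.023, 1.0, -0.0, -0.0]
ft_force: [-0.8, -2.6, -0.6]
grip_width: 0.122
grasp_force: 38.9
```

Run:
```python
import numpy as np
a=np.radians(57.87);p=None
for th in np.linspace(0,1.36,18):
    v=173*np.array([np.cos(a+th),np.sin(a+th)])
    if p is not None: print(round(th,2),(v-p).round(1), v.round(1))
    p=v
```

```text
0.08 [-12.    6.9] [ 80.  153.4]
0.16 [-12.5   5.9] [ 67.5 159.3]
0.24 [-12.9   4.9] [ 54.5 164.2]
0.32 [-13.3   3.8] [ 41.3 168. ]
0.4 [-13.6   2.8] [ 27.7 170.8]
0.48 [-13.7   1.7] [ 14.  172.4]
0.56 [-13.8   0.6] [1.00e-01 1.73e+02]
0.64 [-13.8  -0.5] [-13.7 172.5]
0.72 [-13.7  -1.6] [-27.4 170.8]
0.8 [-13.6  -2.7] [-41.  168.1]
0.88 [-13.3  -3.8] [-54.3 164.3]
0.96 [-13.   -4.9] [-67.2 159.4]
1.04 [-12.5  -5.9] [-79.8 153.5]
1.12 [-12.   -6.9] [-91.8 146.6]
1.2 [-11.4  -7.8] [-103.2  138.8]
1.28 [-10.8  -8.7] [-114.   130.2]
1.36 [-10.   -9.5] [-124.   120.6]
```

Emit:
{"method": "arm_command", "body": {
  "plan": [
    {"dp": [0, -12, -6.9], "spin": 0},
    {"dp": [0, -12.5, -5.9], "spin": 0},
    {"dp": [0, -12.9, -4.9], "spin": 0},
    {"dp": [0, -13.3, -3.8], "spin": 0}
  ]
}}

```text
clock: 5.4
position: [0.5057, 0.2003, 0.3543]
ee_rot: [0.023, 1.0, 0.0, 0.0]
ft_force: [5.7, 1.3, -15.5]
grip_width: 0.125
grasp_force: 38.7
```

Emit:
{"method": "arm_command", "body": {
  "plan": [
    {"dp": [0, -13.6, -2.8], "spin": 0},
    {"dp": [0, -13.7, -1.7], "spin": 0},
    {"dp": [0, -13.8, -0.6], "spin": 0},
    {"dp": [0, -13.8, 0.5], "spin": 0},
    {"dp": [0, 0, 0], "spin": 0}
  ]
}}

```text
clock: 5.9
position: [0.5032, 0.1441, 0.359]
ee_rot: [0.024, 1.0, -0.0, 0.0]
ft_force: [2.9, -2.4, -6.7]
grip_width: 0.123
grasp_force: 39.9
```

Emit:
{"method": "arm_command", "body": {
  "plan": [
    {"dp": [0, -13.7, 1.6], "spin": 0},
    {"dp": [0, -13.6, 2.7], "spin": 0},
    {"dp": [0, -13.3, 3.8], "spin": 0},
    {"dp": [0, -13, 4.9], "spin": 0},
    {"dp": [0, -12.5, 5.9], "spin": 0}
  ]
}}

```text
clock: 6.4
position: [0.5003, 0.08, 0.3406]
ee_rot: [0.023, 1.0, 0.001, 0.001]
ft_force: [0.6, 0.3, 5.3]
grip_width: 0.123
grasp_force: 39.5
```

Emit:
{"method": "arm_command", "body": {
  "plan": [
    {"dp": [0, -12, 6.9], "spin": 0},
    {"dp": [0, -11.4, 7.8], "spin": 0},
    {"dp": [0, -10.8, 8.7], "spin": 0},
    {"dp": [0, -10, 9.5], "spin": 0},
    {"dp": [0, 0, 0], "spin": 0}
  ]
}}

```text
clock: 6.9
position: [0.4992, 0.0393, 0.3096]
ee_rot: [0.021, 1.0, 0.004, 0.002]
ft_force: [-6.4, 17.4, 27.5]
grip_width: 0.129
grasp_force: 43.3
```

Emit:
{"method": "arm_command", "body": {
  "plan": [
    {"dp": [0, -3, 4], "spin": 0},
    {"dp": [0, 0, 0], "spin": 0}
  ]
}}

```text
clock: 7.1
position: [0.4997, 0.0383, 0.3082]
ee_rot: [0.021, 1.0, 0.006, 0.003]
ft_force: [-13.0, 24.2, 49.6]
grip_width: 0.124
grasp_force: 47.0
```

Emit:
{"method": "arm_command", "body": {
  "plan": [
    {"dp": [0, 2, -4], "spin": 0},
    {"dp": [0, 0, -2], "spin": 0},
    {"dp": [0, 0, 0], "spin": 0}
  ]
}}

```text
clock: 7.4
position: [0.4995, 0.0395, 0.3092]
ee_rot: [0.021, 1.0, 0.004, 0.003]
ft_force: [13.7, 21.1, -7.2]
grip_width: 0.122
grasp_force: 43.1
```

Emit:
{"method": "arm_command", "body": {
  "plan": [
    {"dp": [0, 0, 0], "spin": 0},
    {"dp": [0, 0, 0], "spin": 0},
    {"dp": [0, 0, 0], "spin": 0},
    {"dp": [0, 0, 0], "spin": 0}
  ],
  "grip": 0.3
}}

```text
clock: 7.8
position: [0.4979, 0.0344, 0.3085]
ee_rot: [0.023, 1.0, -0.0, -0.001]
ft_force: [-0.6, 0.0, -0.5]
grip_width: 0.351
grasp_force: 0.0
```

Emit:
{"method": "arm_command", "body": {
  "plan": [
    {"dp": [0, 0, -20], "spin": 0},
    {"dp": [0, 0, -30], "spin": 0},
    {"dp": [0, 0, -40], "spin": 0},
    {"dp": [0, 0, -40], "spin": 0},
    {"dp": [0, 0, 0], "spin": 0}
  ]
}}

```text
clock: 8.3
position: [0.4989, 0.0345, 0.444]
ee_rot: [0.023, 1.0, 0.001, 0.004]
ft_force: [0.4, -0.0, -0.2]
grip_width: 0.35
grasp_force: 0.0
```

Run:
```python
from h import *
print(manip.get_obs()["position"])
im=viewer.camera("top")
cv2.imwrite("pics/d.png",cv2.resize(im[100:300,180:440],None,fx=2.9,fy=2.9,interpolation=cv2.INTER_CUBIC))
for t in ("capsule_1","jar_a","bay1"): print(t,[(np.round(np.array(d["position"])*1000).astype(int).tolist(),round(d["score"],2)) for d in finder.find_in("top",t)[:4]])
```

```text
[0.49893664 0.03452439 0.44401155]
capsule_1 [([421, -90, 17], 0.67), ([409, -204, 18], 0.52), ([489, 195, 48], 0.29)]
jar_a [([514, -308, 76], 0.7)]
bay1 [([487, 203, 53], 0.88)]
```

View pics/d.png

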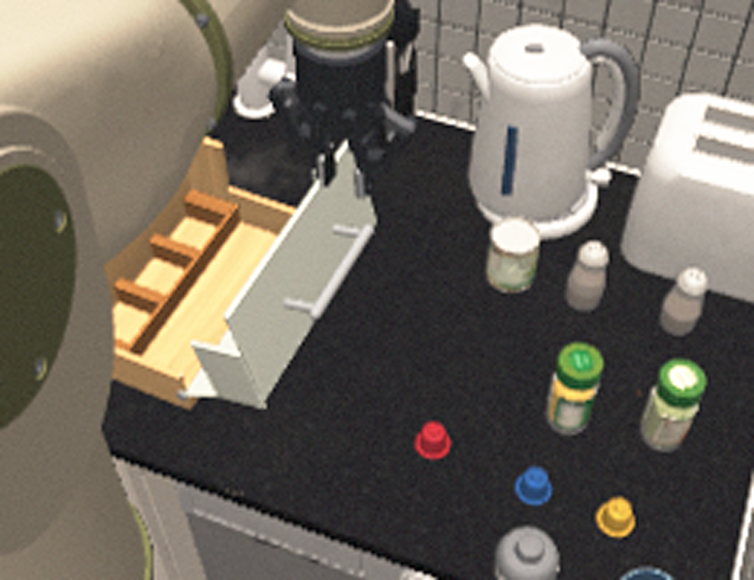

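Emit:
{"method": "arm_command", "body": {
  "plan": [
    {"dp": [-5, -45, 0], "spin": 0},
    {"dp": [-5, -48, 0], "spin": 0},
    {"dp": [-5, -48, 0], "spin": 0},
    {"dp": [-5, -48, 0], "spin": 0},
    {"dp": [-6, -45, 0], "spin": 0}
  ],
  "grip": -1
}}

```text
clock: 9.0
position: [0.5127, -0.202, 0.4377]
ee_rot: [0.023, 1.0, 0.0, -0.001]
ft_force: [0.5, 0.6, -0.2]
grip_width: 0.997
grasp_force: 0.0
```

Emit:
{"method": "arm_command", "body": {
  "plan": [
    {"dp": [0, -8, 0], "spin": 0.1428},
    {"dp": [0, 0, 0], "spin": 0.1428},
    {"dp": [0, 0, 0], "spin": 0.1428},
    {"dp": [0, 0, 0], "spin": 0.1428},
    {"dp": [0, 0, 0], "spin": 0.1428}
  ]
}}

```text
clock: 9.5
position: [0.5128, -0.2078, 0.4374]
ee_rot: [0.374, 0.928, -0.0, -0.001]
ft_force: [0.3, -0.5, 0.2]
grip_width: 0.997
grasp_force: 0.0
```

Emit:
{"method": "arm_command", "body": {
  "plan": [
    {"dp": [0, 0, 0], "spin": 0.1428},
    {"dp": [0, 0, 0], "spin": 0.1428},
    {"dp": [0, 0, 0], "spin": 0.1428},
    {"dp": [0, 0, 0], "spin": 0.1428},
    {"dp": [0, 0, 0], "spin": 0.1428}
  ]
}}

```text
clock: 10.0
position: [0.5128, -0.2077, 0.4374]
ee_rot: [0.674, 0.738, -0.001, -0.001]
ft_force: [0.7, -0.9, -0.4]
grip_width: 1.001
grasp_force: 0.0
```

Emit:
{"method": "arm_command", "body": {
  "plan": [
    {"dp": [0, 0, 0], "spin": 0.1428},
    {"dp": [0, 0, 0], "spin": 0}
  ]
}}

```text
clock: 10.2
position: [0.5128, -0.2076, 0.4376]
ee_rot: [0.724, 0.69, -0.001, -0.001]
ft_force: [0.1, -0.4, -0.1]
grip_width: 1.001
grasp_force: 0.0
```

Run:
```python
from h import *
o=manip.get_obs();print(o["position"],o["joint_pos"].round(2) if hasattr(o["joint_pos"],"round") else o["joint_pos"],o["ee_rot"])
im=viewer.camera("top"); cv2.imwrite("pics/top1.png",im)
cv2.imwrite("pics/e.png",cv2.resize(im[120:265,180:330],None,fx=4,fy=4,interpolation=cv2.INTER_CUBIC))
```

```text
[ 0.51284842 -0.20761703  0.43757834] [-0.39  0.18  0.8   1.64 -0.13  1.38  0.37] [ 0.72396138  0.68983942 -0.00085691 -0.00087692]
```

View pics/e.png

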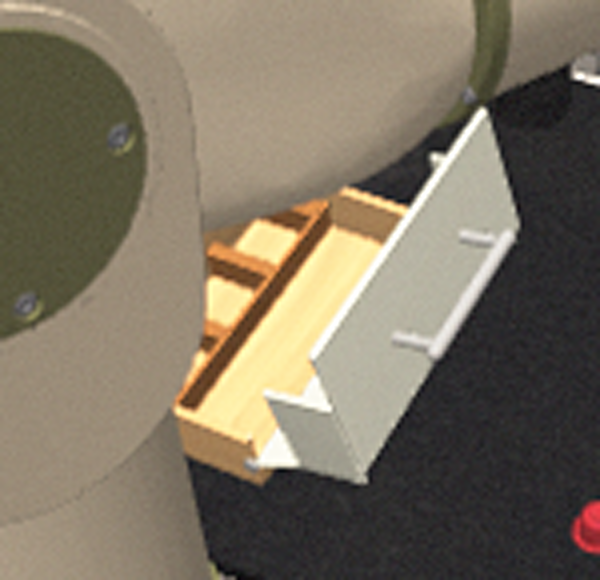

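Run:
```python
from h import *
q=np.load("q.npy"); im=cv2.imread("pics/d.png")
for dy in (0,):
    q2=q.copy()
    for X,col in ((.004,(0,0,255)),(.009,(255,0,0))):
        for s in (-124,-111-7,-111+7,-37-7,-37+7,37-7,37+7,111-7,111+7,124):
            uv=proj(b2w(q2,[[X,s/1000,.04]]))[0]; uv=((uv-[180,100]+.5)*2.9-.5)
            cv2.circle(im,tuple(int(v) for v in uv),2,col,-1)
    for P in ([-78,132,0],[-78,132,22],[-78,-124,22],[-78,124,60],[78,-132,130],[16,-132,60],[16,-132,130]):
        uv=proj(b2w(q2,[np.array(P)/1000]))[0]; uv=((uv-[180,100]+.5)*2.9-.5)
        cv2.circle(im,tuple(int(v) for v in uv),2,(255,0,255),-1)
cv2.imwrite("pics/f.png",cv2.resize(im[100:430,80:400],None,fx=1.8,fy=1.8))
```

```text
(no output)
```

View pics/f.png

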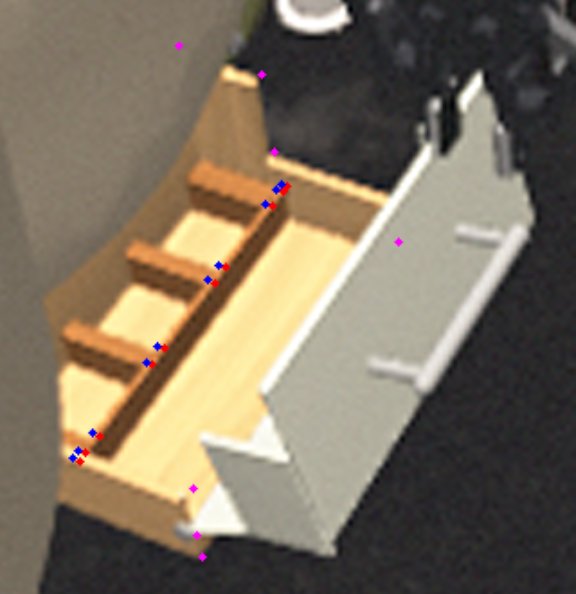

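Emit:
{"method": "arm_command", "body": {
  "plan": [
    {"dp": [0, 0, 45], "spin": 0},
    {"dp": [0, 0, 45], "spin": 0},
    {"dp": [0, 0, 45], "spin": 0},
    {"dp": [0, 0, 40], "spin": 0},
    {"dp": [0, 0, 27], "spin": 0}
  ]
}}

```text
clock: 10.75
position: [0.5119, -0.2074, 0.2336]
ee_rot: [0.721, 0.692, -0.001, -0.002]
ft_force: [0.2, 0.0, -0.3]
grip_width: 1.003
grasp_force: 0.0
```

Emit:
{"method": "arm_command", "body": {
  "plan": [
    {"dp": [0, 0, 0], "spin": 0},
    {"dp": [0, 0, 0], "spin": 0},
    {"dp": [0, 0, 0], "spin": 0},
    {"dp": [0, 0, 0], "spin": 0},
    {"dp": [0, 0, 0], "spin": 0}
  ],
  "grip": 1,
  "newtons": 30
}}

```text
clock: 11.25
position: [0.5137, -0.2081, 0.2387]
ee_rot: [0.723, 0.691, 0.001, 0.001]
ft_force: [-0.1, -0.7, 7.4]
grip_width: 0.518
grasp_force: 31.4
```

Emit:
{"method": "arm_command", "body": {
  "plan": [
    {"dp": [0, 0, 0], "spin": 0},
    {"dp": [0, 0, -15], "spin": 0},
    {"dp": [0, 0, -40], "spin": 0},
    {"dp": [0, 0, -45], "spin": 0},
    {"dp": [0, 0, -45], "spin": 0}
  ]
}}

```text
clock: 11.75
position: [0.5124, -0.208, 0.3847]
ee_rot: [0.723, 0.691, 0.0, 0.0]
ft_force: [0.6, -0.0, -1.2]
grip_width: 0.524
grasp_force: 31.1
```

Emit:
{"method": "arm_command", "body": {
  "plan": [
    {"dp": [0, 0, -45], "spin": 0},
    {"dp": [0, 0, -45], "spin": 0},
    {"dp": [0, 0, 0], "spin": 0}
  ]
}}

```text
clock: 12.05
position: [0.513, -0.209, 0.479]
ee_rot: [0.723, 0.691, 0.003, 0.004]
ft_force: [0.0, 0.8, -1.7]
grip_width: 0.518
grasp_force: 31.3
```

Emit:
{"method": "arm_command", "body": {
  "plan": [
    {"dp": [30, 3, 0], "spin": 0},
    {"dp": [45, 4, 0], "spin": 0},
    {"dp": [45, 4, 0], "spin": 0},
    {"dp": [45, 4, 0], "spin": 0},
    {"dp": [45, 4, 0], "spin": 0}
  ]
}}

```text
clock: 12.55
position: [0.5411, 0.0025, 0.4726]
ee_rot: [0.723, 0.691, 0.0, -0.0]
ft_force: [1.6, 0.0, -1.8]
grip_width: 0.522
grasp_force: 31.2
```

Emit:
{"method": "arm_command", "body": {
  "plan": [
    {"dp": [45, 4, 0], "spin": 0},
    {"dp": [45, 4, 0], "spin": 0},
    {"dp": [45, 4, 0], "spin": 0},
    {"dp": [45, 4, 0], "spin": 0},
    {"dp": [45, 4, 0], "spin": 0}
  ]
}}

```text
clock: 13.05
position: [0.5715, 0.2265, 0.4725]
ee_rot: [0.723, 0.691, 0.0, 0.0]
ft_force: [0.7, 0.3, -1.0]
grip_width: 0.523
grasp_force: 31.2
```

Emit:
{"method": "arm_command", "body": {
  "plan": [
    {"dp": [30, 3, 0], "spin": 0},
    {"dp": [15, 2, 0], "spin": 0},
    {"dp": [0, 0, 0], "spin": 0},
    {"dp": [0, 0, 0], "spin": 0},
    {"dp": [0, 0, 0], "spin": 0}
  ]
}}

```text
clock: 13.55
position: [0.5793, 0.2672, 0.4726]
ee_rot: [0.724, 0.69, 0.0, 0.0]
ft_force: [-0.2, 0.3, -0.5]
grip_width: 0.522
grasp_force: 31.2
```

Emit:
{"method": "arm_command", "body": {
  "plan": [
    {"dp": [6, 0, 20], "spin": 0},
    {"dp": [0, 0, 40], "spin": 0},
    {"dp": [0, 0, 40], "spin": 0},
    {"dp": [0, 0, 40], "spin": 0},
    {"dp": [0, 0, 0], "spin": 0}
  ]
}}

```text
clock: 14.05
position: [0.5778, 0.2737, 0.3271]
ee_rot: [0.724, 0.69, -0.004, -0.001]
ft_force: [-0.2, 0.4, -2.1]
grip_width: 0.522
grasp_force: 31.3
```

Emit:
{"method": "arm_command", "body": {
  "plan": [
    {"dp": [0, 0, 20], "spin": 0},
    {"dp": [0, 0, 20], "spin": 0},
    {"dp": [0, 0, 20], "spin": 0},
    {"dp": [0, 0, 15], "spin": 0},
    {"dp": [0, 0, 0], "spin": 0}
  ]
}}

```text
clock: 14.55
position: [0.5792, 0.2751, 0.2567]
ee_rot: [0.723, 0.69, -0.001, -0.0]
ft_force: [-1.3, 1.1, -0.5]
grip_width: 0.517
grasp_force: 31.4
```

Emit:
{"method": "arm_command", "body": {
  "plan": [
    {"dp": [0, 0, 4], "spin": 0},
    {"dp": [0, 0, 3], "spin": 0},
    {"dp": [0, 0, 2], "spin": 0},
    {"dp": [0, 0, 0], "spin": 0}
  ]
}}

```text
clock: 14.95
position: [0.5803, 0.2753, 0.2544]
ee_rot: [0.724, 0.69, 0.003, -0.0]
ft_force: [-24.5, -9.1, 40.3]
grip_width: 0.521
grasp_force: 47.3
```

Run:
```python
from h import *
im=viewer.camera("top"); cv2.imwrite("pics/g.png",cv2.resize(im[90:270,170:400],None,fx=3,fy=3,interpolation=cv2.INTER_CUBIC))
print([(np.round(np.array(d["position"])*1000).astype(int).tolist(),round(d["score"],2)) for d in finder.find_in("top","capsule_1")[:4]])
```

```text
[([408, -290, 20], 0.42), ([409, -204, 18], 0.41)]
```

View pics/g.png

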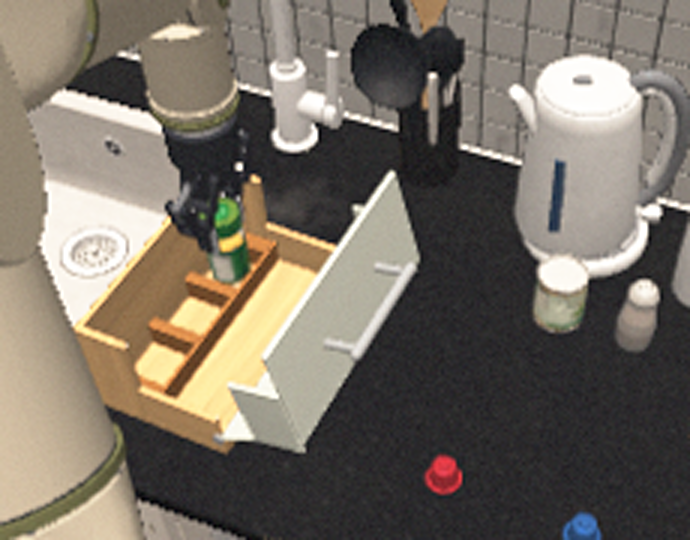

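Emit:
{"method": "arm_command", "body": {
  "plan": [
    {"dp": [0, 0, -4], "spin": 0},
    {"dp": [0, 0, -3], "spin": 0},
    {"dp": [0, 0, 0], "spin": 0}
  ]
}}

```text
clock: 15.35
position: [0.5796, 0.2758, 0.2562]
ee_rot: [0.723, 0.691, 0.001, 0.0]
ft_force: [-0.5, 0.3, -2.0]
grip_width: 0.521
grasp_force: 39.2
```

Run:
```python
from h import *
q=np.array([.504,.2375,1.524]); np.save("q.npy",q)
im=cv2.imread("pics/g.png")
for X,Y,zb,col in ((.580,.2753,.008,(0,0,255)),(.580,.2753,.0157,(255,0,255))):
    for r,z in ((.023,zb),(.0225,zb+.106),(.0225,zb+.086)):
        a=np.linspace(0,2*np.pi,60); P=np.c_[X+r*np.cos(a),Y+r*np.sin(a),0*a+z]
        uv=((proj(P)-[170,90]+.5)*3-.5).astype(int); cv2.polylines(im,[uv],True,col,1)
for x,s in ((9,-104),(70,-104),(9,-44),(70,-44),(9,-30),(9,30),(70,-30)):
    uv=((proj(b2w(q,[[x/1000,s/1000,.04]]))[0]-[170,90]+.5)*3-.5).astype(int); cv2.circle(im,tuple(int(v) for v in uv),2,(255,255,0),-1)
cv2.imwrite("pics/g2.png",cv2.resize(im[130:400,80:330],None,fx=2.2,fy=2.2,interpolation=cv2.INTER_CUBIC))
```

```text
(no output)
```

View pics/g2.png

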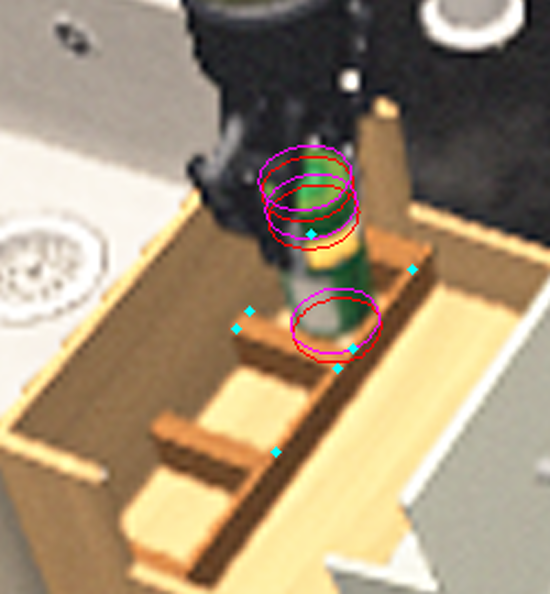

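Emit:
{"method": "arm_command", "body": {
  "plan": [
    {"dp": [0, 0, -25], "spin": 0},
    {"dp": [0, 0, -25], "spin": 0},
    {"dp": [0, -37, 0], "spin": 0},
    {"dp": [0, -37, 0], "spin": 0},
    {"dp": [0, 0, 0], "spin": 0}
  ]
}}

```text
clock: 15.85
position: [0.5017, 0.2801, 0.3044]
ee_rot: [0.722, 0.692, -0.001, -0.001]
ft_force: [0.7, -0.4, -0.7]
grip_width: 0.519
grasp_force: 39.2
```

Emit:
{"method": "arm_command", "body": {
  "plan": [
    {"dp": [0, 0, 20], "spin": 0},
    {"dp": [0, 0, 20], "spin": 0},
    {"dp": [0, 0, 8], "spin": 0},
    {"dp": [0, 0, 4], "spin": 0},
    {"dp": [0, 0, 0], "spin": 0}
  ]
}}

```text
clock: 16.35
position: [0.5056, 0.279, 0.253]
ee_rot: [0.723, 0.691, -0.0, 0.0]
ft_force: [-0.6, -0.1, -1.1]
grip_width: 0.52
grasp_force: 39.2
```

Emit:
{"method": "arm_command", "body": {
  "plan": [
    {"dp": [0, 0, 2], "spin": 0},
    {"dp": [0, 0, 2], "spin": 0},
    {"dp": [0, 0, 0], "spin": 0}
  ]
}}

```text
clock: 16.65
position: [0.5054, 0.2791, 0.2491]
ee_rot: [0.723, 0.691, 0.0, -0.0]
ft_force: [-1.3, 0.2, -0.9]
grip_width: 0.518
grasp_force: 39.2
```

Emit:
{"method": "arm_command", "body": {
  "plan": [
    {"dp": [0, 0, 2], "spin": 0},
    {"dp": [0, 0, 1], "spin": 0},
    {"dp": [0, 0, 0], "spin": 0}
  ]
}}

```text
clock: 16.95
position: [0.5055, 0.2791, 0.2467]
ee_rot: [0.723, 0.691, 0.0, -0.0]
ft_force: [-1.0, -1.1, 4.7]
grip_width: 0.523
grasp_force: 39.7
```

Emit:
{"method": "arm_command", "body": {
  "plan": [
    {"dp": [0, 0, 1], "spin": 0},
    {"dp": [0, 0, 0], "spin": 0}
  ]
}}

```text
clock: 17.15
position: [0.5056, 0.2791, 0.2466]
ee_rot: [0.723, 0.691, 0.001, -0.0]
ft_force: [-6.2, -3.0, 15.8]
grip_width: 0.524
grasp_force: 40.7
```

Emit:
{"method": "arm_command", "body": {
  "plan": [
    {"dp": [0, 0, -1], "spin": 0},
    {"dp": [0, 0, 0], "spin": 0},
    {"dp": [0, 0, 0], "spin": 0},
    {"dp": [0, 0, 0], "spin": 0}
  ],
  "grip": -0.35
}}

```text
clock: 17.55
position: [0.5053, 0.2791, 0.2458]
ee_rot: [0.723, 0.691, -0.0, -0.0]
ft_force: [0.1, -0.2, -0.9]
grip_width: 0.672
grasp_force: 0.0
```

Emit:
{"method": "arm_command", "body": {
  "plan": [
    {"dp": [0, 0, -20], "spin": 0},
    {"dp": [0, 0, -45], "spin": 0},
    {"dp": [0, 0, -45], "spin": 0},
    {"dp": [0, 0, -45], "spin": 0},
    {"dp": [0, 0, -35], "spin": 0}
  ]
}}

```text
clock: 18.05
position: [0.5054, 0.2788, 0.4389]
ee_rot: [0.723, 0.691, 0.001, 0.0]
ft_force: [1.5, -0.6, 0.3]
grip_width: 0.674
grasp_force: 0.0
```

Emit:
{"method": "arm_command", "body": {
  "plan": [
    {"dp": [-45, 4, 0], "spin": 0},
    {"dp": [-45, 4, 0], "spin": 0},
    {"dp": [-45, 4, 0], "spin": 0},
    {"dp": [-45, 4, 0], "spin": 0},
    {"dp": [-45, 4, 0], "spin": 0}
  ],
  "grip": -1
}}

```text
clock: 18.55
position: [0.5147, 0.0515, 0.436]
ee_rot: [0.723, 0.691, 0.0, -0.0]
ft_force: [0.7, 0.4, -0.2]
grip_width: 0.996
grasp_force: 0.0
```

Emit:
{"method": "arm_command", "body": {
  "plan": [
    {"dp": [-45, 4, 0], "spin": 0},
    {"dp": [-45, 4, 0], "spin": 0},
    {"dp": [-45, 4, 0], "spin": 0},
    {"dp": [-45, 4, 0], "spin": 0},
    {"dp": [-45, 4, 0], "spin": 0}
  ]
}}

```text
clock: 19.05
position: [0.5244, -0.1741, 0.4361]
ee_rot: [0.723, 0.691, 0.0, 0.0]
ft_force: [1.0, 0.2, -0.2]
grip_width: 1.003
grasp_force: 0.0
```

Emit:
{"method": "arm_command", "body": {
  "plan": [
    {"dp": [-45, 4, 0], "spin": 0},
    {"dp": [-45, 4, 0], "spin": 0},
    {"dp": [-30, 4, 0], "spin": 0},
    {"dp": [0, 0, 0], "spin": 0},
    {"dp": [0, 0, 0], "spin": 0}
  ]
}}

```text
clock: 19.55
position: [0.531, -0.2932, 0.4356]
ee_rot: [0.724, 0.69, -0.0, -0.0]
ft_force: [0.4, 1.1, -0.8]
grip_width: 1.001
grasp_force: 0.0
```

Run:
```python
from h import *
o=manip.get_obs();print(o["clock"],o["position"],o["joint_pos"].round(2))
im=viewer.camera("top"); cv2.imwrite("pics/h0.png",im); cv2.imwrite("pics/h.png",cv2.resize(im[130:310,180:450],None,fx=2.9,fy=2.9,interpolation=cv2.INTER_CUBIC))
for t in ("jar_a","capsule_1"):print([(np.round(np.array(d["position"])*1000).astype(int).tolist(),round(d["score"],2)) for d in finder.find_in("top",t)[:5]])
```

```text
19.55 [ 0.53101618 -0.2931579   0.43555577] [-0.25  0.36  0.89  1.5  -0.28  1.41  0.6 ]
[([514, -309, 78], 0.65)]
[([411, -203, 20], 0.48)]
```

View pics/h.png

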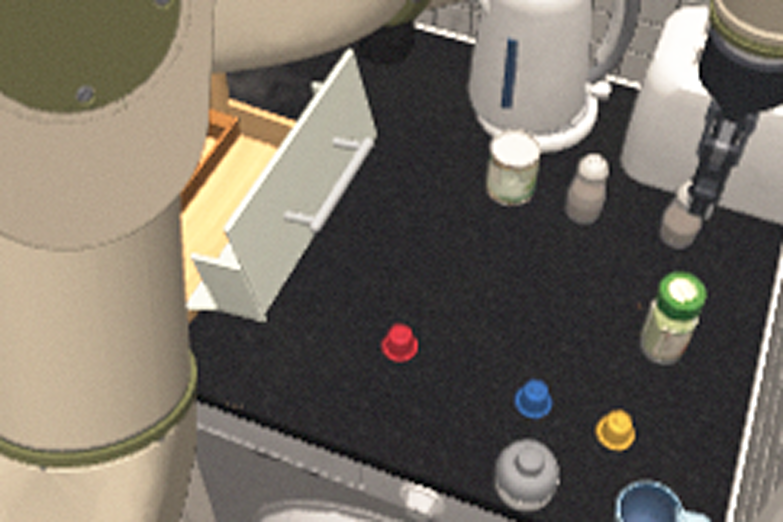

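Emit:
{"method": "arm_command", "body": {
  "plan": [
    {"dp": [-14, -1, 20], "spin": 0},
    {"dp": [0, 0, 45], "spin": 0},
    {"dp": [0, 0, 45], "spin": 0},
    {"dp": [0, 0, 40], "spin": 0},
    {"dp": [0, 0, 37], "spin": 0}
  ]
}}

```text
clock: 20.2
position: [0.5299, -0.3048, 0.2473]
ee_rot: [0.722, 0.692, 0.0, -0.0]
ft_force: [-0.2, -0.8, 0.1]
grip_width: 1.002
grasp_force: 0.0
```

Emit:
{"method": "arm_command", "body": {
  "plan": [
    {"dp": [0, 0, 0], "spin": 0},
    {"dp": [0, 0, 0], "spin": 0},
    {"dp": [0, 0, 0], "spin": 0},
    {"dp": [0, 0, 0], "spin": 0},
    {"dp": [0, 0, 0], "spin": 0}
  ],
  "grip": 1,
  "newtons": 30
}}

```text
clock: 20.7
position: [0.5304, -0.3071, 0.2516]
ee_rot: [0.723, 0.691, 0.001, 0.002]
ft_force: [-0.2, 0.5, 7.7]
grip_width: 0.517
grasp_force: 30.9
```

Emit:
{"method": "arm_command", "body": {
  "plan": [
    {"dp": [0, 0, 0], "spin": 0},
    {"dp": [0, 0, -15], "spin": 0},
    {"dp": [0, 0, -40], "spin": 0},
    {"dp": [0, 0, -45], "spin": 0},
    {"dp": [0, 0, -45], "spin": 0}
  ]
}}

```text
clock: 21.2
position: [0.5289, -0.3068, 0.3971]
ee_rot: [0.723, 0.69, 0.0, 0.0]
ft_force: [1.4, 0.3, -0.7]
grip_width: 0.516
grasp_force: 31.0
```

Emit:
{"method": "arm_command", "body": {
  "plan": [
    {"dp": [0, 0, -45], "spin": 0},
    {"dp": [0, 0, -45], "spin": 0},
    {"dp": [0, 0, 0], "spin": 0}
  ]
}}

```text
clock: 21.5
position: [0.5289, -0.3079, 0.4918]
ee_rot: [0.723, 0.69, 0.002, 0.005]
ft_force: [0.4, -0.4, -1.4]
grip_width: 0.511
grasp_force: 31.1
```

Emit:
{"method": "arm_command", "body": {
  "plan": [
    {"dp": [30, 2, 0], "spin": 0},
    {"dp": [45, 2, 0], "spin": 0},
    {"dp": [45, 2, 0], "spin": 0},
    {"dp": [45, 2, 0], "spin": 0},
    {"dp": [45, 2, 0], "spin": 0}
  ]
}}

```text
clock: 22.0
position: [0.5485, -0.096, 0.4847]
ee_rot: [0.723, 0.69, 0.001, 0.0]
ft_force: [0.8, 0.5, -0.9]
grip_width: 0.519
grasp_force: 31.1
```

Emit:
{"method": "arm_command", "body": {
  "plan": [
    {"dp": [45, 1, 0], "spin": 0},
    {"dp": [45, 1, 0], "spin": 0},
    {"dp": [45, 1, 0], "spin": 0},
    {"dp": [45, 1, 0], "spin": 0},
    {"dp": [45, 1, 0], "spin": 0}
  ]
}}

```text
clock: 22.5
position: [0.5639, 0.1285, 0.4849]
ee_rot: [0.723, 0.691, 0.001, -0.0]
ft_force: [0.9, 0.3, -0.2]
grip_width: 0.517
grasp_force: 31.1
```

Emit:
{"method": "arm_command", "body": {
  "plan": [
    {"dp": [45, 2, 0], "spin": 0},
    {"dp": [45, 1, 0], "spin": 0},
    {"dp": [45, 1, 0], "spin": 0},
    {"dp": [15, 1, 0], "spin": 0},
    {"dp": [0, 0, 0], "spin": 0}
  ]
}}

```text
clock: 23.0
position: [0.5756, 0.2798, 0.4836]
ee_rot: [0.722, 0.692, -0.0, -0.0]
ft_force: [-0.9, -0.2, -0.1]
grip_width: 0.514
grasp_force: 31.1
```

Emit:
{"method": "arm_command", "body": {
  "plan": [
    {"dp": [0, 0, 0], "spin": 0},
    {"dp": [0, 0, 0], "spin": 0}
  ]
}}

```text
clock: 23.2
position: [0.5766, 0.2746, 0.4847]
ee_rot: [0.724, 0.69, 0.0, 0.0]
ft_force: [-0.5, -0.6, -1.0]
grip_width: 0.52
grasp_force: 31.1
```

Emit:
{"method": "arm_command", "body": {
  "plan": [
    {"dp": [0, 0, 30], "spin": 0},
    {"dp": [0, 0, 40], "spin": 0},
    {"dp": [0, 0, 40], "spin": 0},
    {"dp": [0, 0, 40], "spin": 0},
    {"dp": [0, 0, 0], "spin": 0}
  ]
}}

```text
clock: 23.7
position: [0.5749, 0.275, 0.3294]
ee_rot: [0.724, 0.69, -0.004, -0.001]
ft_force: [-0.4, 0.4, -1.8]
grip_width: 0.517
grasp_force: 31.1
```

Emit:
{"method": "arm_command", "body": {
  "plan": [
    {"dp": [0, 0, 20], "spin": 0},
    {"dp": [0, 0, 20], "spin": 0},
    {"dp": [0, 0, 20], "spin": 0},
    {"dp": [0, 0, 10], "spin": 0},
    {"dp": [0, 0, 0], "spin": 0}
  ]
}}

```text
clock: 24.2
position: [0.5765, 0.2764, 0.2646]
ee_rot: [0.723, 0.69, -0.0, -0.0]
ft_force: [0.9, 1.0, -0.8]
grip_width: 0.52
grasp_force: 31.1
```

Emit:
{"method": "arm_command", "body": {
  "plan": [
    {"dp": [0, 0, 2], "spin": 0},
    {"dp": [0, 0, 1], "spin": 0},
    {"dp": [0, 0, 0], "spin": 0}
  ]
}}

```text
clock: 24.5
position: [0.5765, 0.2769, 0.2619]
ee_rot: [0.723, 0.691, 0.001, 0.0]
ft_force: [-0.5, 0.3, -0.9]
grip_width: 0.52
grasp_force: 31.1
```

Emit:
{"method": "arm_command", "body": {
  "plan": [
    {"dp": [0, 0, 2], "spin": 0},
    {"dp": [0, 0, 0.5], "spin": 0},
    {"dp": [0, 0, 0], "spin": 0}
  ]
}}

```text
clock: 24.8
position: [0.5766, 0.277, 0.2595]
ee_rot: [0.723, 0.691, 0.001, 0.0]
ft_force: [-0.7, 0.9, 5.4]
grip_width: 0.517
grasp_force: 31.6
```

Emit:
{"method": "arm_command", "body": {
  "plan": [
    {"dp": [0, 0, 0], "spin": 0},
    {"dp": [0, 0, 0], "spin": 0},
    {"dp": [0, 0, 0], "spin": 0}
  ],
  "grip": -0.2
}}

```text
clock: 25.1
position: [0.5763, 0.2768, 0.2584]
ee_rot: [0.723, 0.691, -0.0, -0.0]
ft_force: [0.4, 0.8, 0.5]
grip_width: 0.6
grasp_force: 0.0
```

Emit:
{"method": "arm_command", "body": {
  "plan": [
    {"dp": [0, 0, -5], "spin": 0},
    {"dp": [0, 0, -15], "spin": 0},
    {"dp": [0, 0, -30], "spin": 0},
    {"dp": [0, 0, -45], "spin": 0},
    {"dp": [0, 0, -45], "spin": 0}
  ]
}}

```text
clock: 25.6
position: [0.5761, 0.2764, 0.4012]
ee_rot: [0.723, 0.691, 0.0, 0.0]
ft_force: [0.6, 0.9, 0.4]
grip_width: 0.599
grasp_force: 0.0
```

Emit:
{"method": "arm_command", "body": {
  "plan": [
    {"dp": [0, 0, -45], "spin": 0},
    {"dp": [0, 0, 0], "spin": 0}
  ]
}}

```text
clock: 25.8
position: [0.5772, 0.2761, 0.4518]
ee_rot: [0.723, 0.69, 0.005, 0.001]
ft_force: [1.0, 0.2, 0.1]
grip_width: 0.599
grasp_force: 0.0
```

```bash
cat >> h.py <<'E'
def caps(im):
    hsv=cv2.cvtColor(im,cv2.COLOR_BGR2HSV); out={}
    for n,lo,hi in (("red",172,180),("blue",105,120),("yel",18,28)):
        m=cv2.inRange(hsv,(lo,150,70),(hi,255,255))
        if n=="red": m|=cv2.inRange(hsv,(0,150,70),(4,255,255))
        k,l,s,c=cv2.connectedComponentsWithStats(m)
        out[n]=[(back(c[i],.011)[:2].round(4).tolist(),int(s[i,4])) for i in range(1,k) if 40<s[i,4]<400]
    return out
E
python3 - <<'E'
from h import *
print(caps(cv2.imread("pics/top0.png"))); print(caps(cv2.imread("pics/h0.png"))); print(caps(viewer.camera("top")))
E
```

```text
{'red': [([0.4247, -0.0865], 122)], 'blue': [([0.4126, -0.2003], 118)], 'yel': [([0.4102, -0.2859], 140)]}
{'red': [([0.4231, -0.0504], 120)], 'blue': [([0.4127, -0.2], 118)], 'yel': [([0.4102, -0.286], 139)]}
{'red': [([0.4233, -0.0506], 119)], 'blue': [([0.4127, -0.2003], 118)], 'yel': [([0.4101, -0.286], 138)]}
```

Emit:
{"method": "arm_command", "body": {
  "plan": [
    {"dp": [-30, -13, 0], "spin": 0},
    {"dp": [-43, -18, 0], "spin": 0},
    {"dp": [-43, -18, 0], "spin": 0},
    {"dp": [-43, -18, 0], "spin": 0},
    {"dp": [-43, -18, 0], "spin": 0}
  ],
  "grip": -0.5,
  "newtons": 20
}}

```text
clock: 26.35
position: [0.4809, 0.0772, 0.4428]
ee_rot: [0.723, 0.691, -0.0, -0.0]
ft_force: [-0.6, -0.5, 1.5]
grip_width: 0.754
grasp_force: 0.0
```

Emit:
{"method": "arm_command", "body": {
  "plan": [
    {"dp": [-43, -18, 0], "spin": 0},
    {"dp": [-43, -18, 0], "spin": 0},
    {"dp": [-43, -17, 0], "spin": 0},
    {"dp": [0, 0, 0], "spin": 0},
    {"dp": [0, 0, 0], "spin": 0}
  ]
}}

```text
clock: 26.85
position: [0.4227, -0.0484, 0.4434]
ee_rot: [0.724, 0.69, 0.001, -0.001]
ft_force: [-0.3, 1.3, -0.6]
grip_width: 0.749
grasp_force: 0.0
```

Emit:
{"method": "arm_command", "body": {
  "plan": [
    {"dp": [0, 0, 30], "spin": 0},
    {"dp": [0, 0, 40], "spin": 0},
    {"dp": [0, 0, 40], "spin": 0},
    {"dp": [0, 0, 40], "spin": 0},
    {"dp": [0, 0, 0], "spin": 0}
  ]
}}

```text
clock: 27.35
position: [0.4216, -0.0464, 0.2897]
ee_rot: [0.723, 0.691, -0.004, -0.001]
ft_force: [0.6, 0.0, 1.3]
grip_width: 0.752
grasp_force: 0.0
```

Emit:
{"method": "arm_command", "body": {
  "plan": [
    {"dp": [0, 0, 0], "spin": 0},
    {"dp": [0, 0, 0], "spin": 0}
  ]
}}

```text
clock: 27.55
position: [0.4242, -0.0471, 0.2953]
ee_rot: [0.723, 0.691, 0.001, 0.001]
ft_force: [0.7, -0.1, 0.3]
grip_width: 0.752
grasp_force: 0.0
```

Emit:
{"method": "arm_command", "body": {
  "plan": [
    {"dp": [-3.5, -1, 30], "spin": 0},
    {"dp": [0, 0, 40], "spin": 0},
    {"dp": [0, 0, 30], "spin": 0},
    {"dp": [0, 0, 18], "spin": 0},
    {"dp": [0, 0, 0], "spin": 0}
  ]
}}

```text
clock: 28.05
position: [0.4223, -0.0505, 0.175]
ee_rot: [0.723, 0.691, -0.001, -0.0]
ft_force: [0.2, 0.0, -1.0]
grip_width: 0.748
grasp_force: 0.0
```

Emit:
{"method": "arm_command", "body": {
  "plan": [
    {"dp": [0, 0, 0], "spin": 0},
    {"dp": [0, 0, 0], "spin": 0}
  ]
}}

```text
clock: 28.25
position: [0.4232, -0.0507, 0.1771]
ee_rot: [0.723, 0.691, 0.002, 0.0]
ft_force: [-0.2, 1.1, 0.0]
grip_width: 0.749
grasp_force: 0.0
```

Emit:
{"method": "arm_command", "body": {
  "plan": [
    {"dp": [0, 0, 0], "spin": 0},
    {"dp": [0, 0, 0], "spin": 0},
    {"dp": [0, 0, 0], "spin": 0},
    {"dp": [0, 0, 0], "spin": 0},
    {"dp": [0, 0, 0], "spin": 0}
  ],
  "grip": 1,
  "newtons": 20
}}

```text
clock: 28.75
position: [0.4239, -0.0508, 0.1771]
ee_rot: [0.723, 0.691, 0.002, 0.001]
ft_force: [2.4, 0.9, 9.7]
grip_width: 0.371
grasp_force: 19.6
```

Emit:
{"method": "arm_command", "body": {
  "plan": [
    {"dp": [0, 0, -10], "spin": 0},
    {"dp": [0, 0, -30], "spin": 0},
    {"dp": [0, 0, -45], "spin": 0},
    {"dp": [0, 0, -45], "spin": 0},
    {"dp": [0, 0, -45], "spin": 0}
  ]
}}

```text
clock: 29.25
position: [0.4217, -0.0517, 0.3525]
ee_rot: [0.724, 0.69, 0.001, 0.0]
ft_force: [1.4, 1.6, -0.4]
grip_width: 0.376
grasp_force: 19.1
```

Emit:
{"method": "arm_command", "body": {
  "plan": [
    {"dp": [0, 0, -45], "spin": 0},
    {"dp": [0, 0, -40], "spin": 0},
    {"dp": [35, 1, 0], "spin": 0},
    {"dp": [45, 1, 0], "spin": 0},
    {"dp": [45, 1, 0], "spin": 0}
  ]
}}

```text
clock: 29.75
position: [0.4307, 0.0746, 0.4363]
ee_rot: [0.724, 0.69, 0.001, -0.0]
ft_force: [0.4, -0.6, 0.9]
grip_width: 0.373
grasp_force: 19.1
```

Emit:
{"method": "arm_command", "body": {
  "plan": [
    {"dp": [45, 1, 0], "spin": 0},
    {"dp": [45, 1, 0], "spin": 0},
    {"dp": [44, 1, 0], "spin": 0},
    {"dp": [0, 0, 0], "spin": 0},
    {"dp": [0, 0, 0], "spin": 0}
  ]
}}

```text
clock: 30.25
position: [0.4398, 0.2081, 0.4355]
ee_rot: [0.723, 0.691, -0.0, 0.0]
ft_force: [-0.5, -1.2, 1.1]
grip_width: 0.374
grasp_force: 19.1
```

Emit:
{"method": "arm_command", "body": {
  "plan": [
    {"dp": [0, 0, 0], "spin": 0},
    {"dp": [0, 0, 0], "spin": 0}
  ]
}}

```text
clock: 30.45
position: [0.4402, 0.2061, 0.4359]
ee_rot: [0.724, 0.69, 0.0, -0.0]
ft_force: [0.7, -0.3, 0.6]
grip_width: 0.372
grasp_force: 19.1
```

Over the tray. I'll lower from .436 to about .187.

Emit:
{"method": "arm_command", "body": {
  "plan": [
    {"dp": [1, 2, 30], "spin": 0},
    {"dp": [0, 0, 45], "spin": 0},
    {"dp": [0, 0, 45], "spin": 0},
    {"dp": [0, 0, 40], "spin": 0},
    {"dp": [0, 0, 30], "spin": 0}
  ]
}}

```text
clock: 30.95
position: [0.4416, 0.2072, 0.2437]
ee_rot: [0.724, 0.69, -0.0, -0.0]
ft_force: [0.0, 0.6, 0.3]
grip_width: 0.371
grasp_force: 19.1
```

Emit:
{"method": "arm_command", "body": {
  "plan": [
    {"dp": [0, 0, 25], "spin": 0},
    {"dp": [0, 0, 15], "spin": 0},
    {"dp": [0, 0, 10], "spin": 0},
    {"dp": [0, 0, 5], "spin": 0},
    {"dp": [0, 0, 0], "spin": 0}
  ]
}}

```text
clock: 31.45
position: [0.4422, 0.2082, 0.1906]
ee_rot: [0.723, 0.691, 0.0, -0.0]
ft_force: [-0.4, 1.1, 1.2]
grip_width: 0.373
grasp_force: 19.1
```

Emit:
{"method": "arm_command", "body": {
  "plan": [
    {"dp": [0, 0, 2], "spin": 0},
    {"dp": [0, 0, 0], "spin": 0}
  ]
}}

```text
clock: 31.65
position: [0.4422, 0.2086, 0.189]
ee_rot: [0.723, 0.691, 0.001, -0.0]
ft_force: [1.1, -0.2, -0.2]
grip_width: 0.373
grasp_force: 19.1
```

Emit:
{"method": "arm_command", "body": {
  "plan": [
    {"dp": [0, 0, 2], "spin": 0},
    {"dp": [0, 0, 1.5], "spin": 0},
    {"dp": [0, 0, 0], "spin": 0}
  ]
}}

```text
clock: 31.95
position: [0.4421, 0.2085, 0.1852]
ee_rot: [0.723, 0.691, 0.0, -0.0]
ft_force: [-1.5, 0.2, 3.5]
grip_width: 0.371
grasp_force: 19.9
```

Emit:
{"method": "arm_command", "body": {
  "plan": [
    {"dp": [0, 0, 0], "spin": 0},
    {"dp": [0, 0, 0], "spin": 0},
    {"dp": [0, 0, 0], "spin": 0}
  ],
  "grip": -0.3
}}

```text
clock: 32.25
position: [0.442, 0.2084, 0.1849]
ee_rot: [0.723, 0.691, -0.0, -0.0]
ft_force: [0.2, -0.3, 0.2]
grip_width: 0.645
grasp_force: 0.0
```

Emit:
{"method": "arm_command", "body": {
  "plan": [
    {"dp": [0, 0, -10], "spin": 0},
    {"dp": [0, 0, -30], "spin": 0},
    {"dp": [0, 0, -45], "spin": 0},
    {"dp": [0, 0, -45], "spin": 0},
    {"dp": [0, 0, -45], "spin": 0}
  ]
}}

```text
clock: 32.75
position: [0.4418, 0.2077, 0.3624]
ee_rot: [0.723, 0.69, 0.0, 0.0]
ft_force: [1.3, 0.6, -0.7]
grip_width: 0.646
grasp_force: 0.0
```

Emit:
{"method": "arm_command", "body": {
  "plan": [
    {"dp": [0, 0, -45], "spin": 0},
    {"dp": [0, 0, -35], "spin": 0},
    {"dp": [0, 0, 0], "spin": 0}
  ]
}}

```text
clock: 33.05
position: [0.4429, 0.208, 0.4452]
ee_rot: [0.723, 0.69, 0.004, -0.0]
ft_force: [-0.9, -0.0, -0.0]
grip_width: 0.649
grasp_force: 0.0
```

Run:
```python
from h import *
print(manip.get_obs()["position"],caps(viewer.camera("top")))
print([(np.round(np.array(d["position"])*1000).astype(int).tolist(),round(d["score"],2)) for d in finder.find_in("top","timer")[:5]])
print([(np.round(np.array(d["position"])*1000).astype(int).tolist(),round(d["score"],2)) for d in finder.find_in("top","jar_a")[:5]])
```

```text
[0.4429056  0.2080131  0.44522185] {'red': [([0.4425, 0.2157], 64)], 'blue': [([0.4127, -0.2001], 117)], 'yel': [([0.4103, -0.2859], 141)]}
[([321, -217, 44], 0.68), ([409, -205, 20], 0.36)]
[([332, -341, 27], 0.58), ([567, 263, 85], 0.56), ([492, 266, 87], 0.55)]
```

Emit:
{"method": "arm_command", "body": {
  "plan": [
    {"dp": [-34, -1, 0], "spin": 0},
    {"dp": [-45, -1, 0], "spin": 0},
    {"dp": [-45, -1, 0], "spin": 0},
    {"dp": [-45, -1, 0], "spin": 0},
    {"dp": [-45, -1, 0], "spin": 0}
  ],
  "grip": -0.5
}}

```text
clock: 33.7
position: [0.4264, -0.0069, 0.4386]
ee_rot: [0.723, 0.691, -0.001, -0.0]
ft_force: [1.4, -0.2, 0.0]
grip_width: 0.75
grasp_force: 0.0
```

Emit:
{"method": "arm_command", "body": {
  "plan": [
    {"dp": [-45, -1, 0], "spin": 0},
    {"dp": [-45, -1, 0], "spin": 0},
    {"dp": [-45, -1, 0], "spin": 0},
    {"dp": [-45, -1, 0], "spin": 0},
    {"dp": [-15, -1, 0], "spin": 0}
  ]
}}

```text
clock: 34.2
position: [0.4119, -0.2041, 0.4389]
ee_rot: [0.725, 0.689, -0.001, -0.001]
ft_force: [0.2, -0.2, -0.3]
grip_width: 0.751
grasp_force: 0.0
```

Emit:
{"method": "arm_command", "body": {
  "plan": [
    {"dp": [0, 0, 0], "spin": -0.1428},
    {"dp": [0, 0, 0], "spin": -0.1428},
    {"dp": [0, 0, 0], "spin": -0.1428},
    {"dp": [0, 0, 0], "spin": -0.1428},
    {"dp": [0, 0, 0], "spin": -0.1428}
  ]
}}

```text
clock: 34.7
position: [0.413, -0.1994, 0.4388]
ee_rot: [0.433, 0.901, -0.001, -0.001]
ft_force: [0.2, 0.3, 0.8]
grip_width: 0.75
grasp_force: 0.0
```

Emit:
{"method": "arm_command", "body": {
  "plan": [
    {"dp": [0, 0, 0], "spin": -0.1428},
    {"dp": [0, 0, 0], "spin": -0.1428},
    {"dp": [0, 0, 0], "spin": -0.1428},
    {"dp": [0, 0, 0], "spin": -0.1428},
    {"dp": [0, 0, 0], "spin": -0.1428}
  ]
}}

```text
clock: 35.2
position: [0.413, -0.1994, 0.4389]
ee_rot: [0.091, 0.996, -0.0, -0.001]
ft_force: [0.0, 0.4, 0.4]
grip_width: 0.75
grasp_force: 0.0
```

Emit:
{"method": "arm_command", "body": {
  "plan": [
    {"dp": [0, 0, 0], "spin": -0.1428},
    {"dp": [0, 0, 40], "spin": 0},
    {"dp": [0, 0, 40], "spin": 0},
    {"dp": [0, 0, 0], "spin": 0},
    {"dp": [0, 0, 0], "spin": 0}
  ]
}}

```text
clock: 35.7
position: [0.4132, -0.1994, 0.3603]
ee_rot: [0.023, 1.0, -0.0, -0.001]
ft_force: [-0.3, -0.9, 0.2]
grip_width: 0.748
grasp_force: 0.0
```

Emit:
{"method": "arm_command", "body": {
  "plan": [
    {"dp": [0, -1, 40], "spin": 0},
    {"dp": [0, 0, 45], "spin": 0},
    {"dp": [0, 0, 45], "spin": 0},
    {"dp": [0, 0, 35], "spin": 0},
    {"dp": [0, 0, 18], "spin": 0}
  ]
}}

```text
clock: 36.2
position: [0.3517, -0.1707, 0.2243]
ee_rot: [0.023, 0.999, -0.012, 0.025]
ft_force: [0.5, -0.1, 0.7]
grip_width: 0.749
grasp_force: 0.0
```

Emit:
{"method": "arm_command", "body": {
  "plan": [
    {"dp": [0, 0, 0], "spin": 0},
    {"dp": [0, 0, 0], "spin": 0}
  ]
}}

```text
clock: 36.4
position: [0.3534, -0.1716, 0.226]
ee_rot: [0.023, 0.999, -0.012, 0.026]
ft_force: [0.7, -0.3, 0.6]
grip_width: 0.751
grasp_force: 0.0
```

Emit:
{"method": "arm_command", "body": {
  "plan": [
    {"dp": [0, 0, 0], "spin": 0},
    {"dp": [0, 0, 0], "spin": 0},
    {"dp": [0, 0, 0], "spin": 0},
    {"dp": [0, 0, 0], "spin": 0},
    {"dp": [0, 0, 0], "spin": 0}
  ],
  "grip": 1,
  "newtons": 20
}}

```text
clock: 36.9
position: [0.3523, -0.1711, 0.2245]
ee_rot: [0.023, 0.999, -0.011, 0.025]
ft_force: [-1.4, -0.2, 0.6]
grip_width: 0.0
grasp_force: 0.0
```

Emit:
{"method": "arm_command", "body": {
  "plan": [
    {"dp": [0, 0, -10], "spin": 0},
    {"dp": [0, 0, -30], "spin": 0},
    {"dp": [0, 0, -45], "spin": 0},
    {"dp": [0, 0, -45], "spin": 0},
    {"dp": [0, 0, -45], "spin": 0}
  ]
}}

```text
clock: 37.4
position: [0.3432, -0.1665, 0.4009]
ee_rot: [0.023, 0.999, -0.011, 0.025]
ft_force: [0.9, -1.5, -0.7]
grip_width: 0.0
grasp_force: 0.0
```

Emit:
{"method": "arm_command", "body": {
  "plan": [
    {"dp": [0, 0, -45], "spin": 0},
    {"dp": [0, 0, -40], "spin": 0},
    {"dp": [0, 0, 0], "spin": 0.1428},
    {"dp": [0, 0, 0], "spin": 0.1428},
    {"dp": [0, 0, 0], "spin": 0.1428}
  ]
}}

```text
clock: 37.9
position: [0.3395, -0.1648, 0.4841]
ee_rot: [0.238, 0.971, -0.006, 0.027]
ft_force: [-0.3, -0.6, 0.3]
grip_width: -0.007
grasp_force: 0.0
```

Emit:
{"method": "arm_command", "body": {
  "plan": [
    {"dp": [0, 0, 0], "spin": 0.1428},
    {"dp": [0, 0, 0], "spin": 0.1428},
    {"dp": [0, 0, 0], "spin": 0.1428},
    {"dp": [0, 0, 0], "spin": 0.1428},
    {"dp": [0, 0, 0], "spin": 0.1428}
  ]
}}

```text
clock: 38.4
position: [0.3395, -0.1648, 0.4839]
ee_rot: [0.562, 0.827, 0.004, 0.027]
ft_force: [-0.4, -0.2, 0.3]
grip_width: 0.001
grasp_force: 0.0
```

Emit:
{"method": "arm_command", "body": {
  "plan": [
    {"dp": [0, 0, 0], "spin": 0.1428},
    {"dp": [0, 0, 0], "spin": 0.1428},
    {"dp": [0, 0, 0], "spin": 0.1428},
    {"dp": [0, 0, 0], "spin": 0}
  ]
}}

```text
clock: 38.8
position: [0.3395, -0.1649, 0.4839]
ee_rot: [0.724, 0.69, 0.009, 0.025]
ft_force: [-1.1, 0.2, -1.2]
grip_width: 0.003
grasp_force: 0.0
```

Run:
```python
from h import *
o=manip.get_obs();print(o["position"],o["joint_pos"].round(3),np.array(o["ee_rot"]).round(4))
im=viewer.camera("top");cv2.imwrite("pics/i0.png",im);print(caps(im))
a=cv2.imread("pics/h0.png"); m=cv2.absdiff(a,im)[270:325,340:440]; print("diff timer/cup",m.max(2).mean(), (m.max(2)>40).sum())
for t in ("timer","cup"):print([(np.round(np.array(d["position"])*1000).astype(int).tolist(),round(d["score"],2)) for d in finder.find_in("top",t)[:3]])
```

```text
[ 0.33948336 -0.16485549  0.48387643] [-0.235 -0.358  0.429  1.943  0.162  1.475  0.114] [0.7237 0.6896 0.0092 0.0254]
{'red': [], 'blue': [([0.4126, -0.2003], 115)], 'yel': [([0.4101, -0.2857], 142)]}
diff timer/cup 7.836181818181818 0
[([317, -219, 42], 0.72)]
[]
```

```bash
cat >> h.py <<'E'
from scipy.spatial.transform import Rotation as Ro
def to(x,y,z):
    "tool dp (mm) taking the grasp point (155 mm ahead of TCP) to world x,y,z"
    o=manip.get_obs(); r=Ro.from_quat(o["ee_rot"]); g=o["position"]+r.apply([0,0,.155])
    y_=r.apply([0,1,0]); return "t",round(o["clock"],1),"g",g.round(4),"phi",round(np.arctan2(y_[1],y_[0]),3),"q",o["joint_pos"].round(2),"dp",(r.inv().apply(np.array([x,y,z])-g)*1000).round(1)
E
python3 -c "
from h import *
print(to(.4135,-.2003,.25))"
```

```text
('t', 39.0, 'g', array([ 0.347 , -0.1686,  0.3292]), 'phi', np.float64(-0.041), 'q', array([-0.24, -0.36,  0.43,  1.94,  0.16,  1.47,  0.12]), 'dp', array([-27.1,  63.7,  83.1]))
```

Emit:
{"method": "arm_command", "body": {
  "plan": [
    {"dp": [-13, 32, 0], "spin": 0},
    {"dp": [-14, 32, 0], "spin": 0},
    {"dp": [0, 0, 0], "spin": 0}
  ],
  "grip": -0.5
}}

```text
clock: 39.25
position: [0.4046, -0.1951, 0.4874]
ee_rot: [0.722, 0.692, 0.008, 0.026]
ft_force: [-1.0, -0.0, 0.4]
grip_width: 0.503
grasp_force: 0.0
```

Emit:
{"method": "arm_command", "body": {
  "plan": [
    {"dp": [0, 0, 0], "spin": 0.147},
    {"dp": [0, 0, 0], "spin": 0.147},
    {"dp": [0, 0, 0], "spin": 0.147},
    {"dp": [0, 0, 0], "spin": 0.147},
    {"dp": [0, 0, 0], "spin": 0.147}
  ]
}}

```text
clock: 39.75
position: [0.4018, -0.1945, 0.4879]
ee_rot: [0.923, 0.383, 0.018, 0.02]
ft_force: [-0.4, 0.7, -0.2]
grip_width: 0.746
grasp_force: 0.0
```

Emit:
{"method": "arm_command", "body": {
  "plan": [
    {"dp": [0, 0, 40], "spin": 0},
    {"dp": [0, 0, 40], "spin": 0},
    {"dp": [0, 0, 0], "spin": 0},
    {"dp": [0, 0, 0], "spin": 0}
  ]
}}

```text
clock: 40.15
position: [0.4059, -0.1965, 0.4089]
ee_rot: [0.922, 0.385, 0.018, 0.02]
ft_force: [0.7, -0.1, 1.3]
grip_width: 0.748
grasp_force: 0.0
```

```bash
python3 -c "
from h import *
print(to(.4135,-.2003,.10))"
```

```text
('t', 40.1, 'g', array([ 0.4135, -0.2002,  0.2541]), 'phi', np.float64(-0.78), 'q', array([-0.18, -0.12,  0.49,  1.93,  0.07,  1.26, -0.48]), 'dp', array([ -2.7,  -7.8, 153.9]))
```

Emit:
{"method": "arm_command", "body": {
  "plan": [
    {"dp": [-1, -3, 40], "spin": 0},
    {"dp": [-1, -2, 40], "spin": 0},
    {"dp": [0, -2, 35], "spin": 0},
    {"dp": [0, 0, 0], "spin": 0},
    {"dp": [0, 0, 0], "spin": 0}
  ]
}}

```text
clock: 40.65
position: [0.4062, -0.1961, 0.295]
ee_rot: [0.922, 0.385, 0.019, 0.021]
ft_force: [-0.4, -0.0, 0.5]
grip_width: 0.749
grasp_force: 0.0
```

```bash
python3 -c "
from h import *
print(to(.4135,-.2003,.022))"
```

```text
('t', 40.6, 'g', array([ 0.4141, -0.1999,  0.1403]), 'phi', np.float64(-0.78), 'q', array([-0.17,  0.01,  0.52,  2.08,  0.  ,  1.  , -0.43]), 'dp', array([ -2.9,  -6.4, 118.1]))
```

Emit:
{"method": "arm_command", "body": {
  "plan": [
    {"dp": [-1, -2, 35], "spin": 0},
    {"dp": [-1, -2, 30], "spin": 0},
    {"dp": [0, 0, 0], "spin": 0},
    {"dp": [0, 0, 0], "spin": 0}
  ]
}}

```text
clock: 41.05
position: [0.4054, -0.1964, 0.23]
ee_rot: [0.923, 0.385, 0.019, 0.021]
ft_force: [-0.2, 0.7, 0.5]
grip_width: 0.75
grasp_force: 0.0
```

```bash
python3 -c "
from h import *
print(to(.4135,-.2003,.022))"
```

```text
('t', 41.0, 'g', array([ 0.4134, -0.2001,  0.0752]), 'phi', np.float64(-0.781), 'q', array([-0.15,  0.12,  0.53,  2.14, -0.08,  0.84, -0.36]), 'dp', array([-1. , -2.7, 53.1]))
```

Converging. I'll finish the descent and grip.

Emit:
{"method": "arm_command", "body": {
  "plan": [
    {"dp": [-1, -2, 30], "spin": 0},
    {"dp": [0, -1, 23], "spin": 0},
    {"dp": [0, 0, 0], "spin": 0},
    {"dp": [0, 0, 0], "spin": 0}
  ]
}}

```text
clock: 41.45
position: [0.4051, -0.1962, 0.1766]
ee_rot: [0.923, 0.385, 0.019, 0.021]
ft_force: [-0.2, -0.3, -0.1]
grip_width: 0.752
grasp_force: 0.0
```

Emit:
{"method": "arm_command", "body": {
  "plan": [
    {"dp": [0, 0, 0], "spin": 0},
    {"dp": [0, 0, 0], "spin": 0},
    {"dp": [0, 0, 0], "spin": 0},
    {"dp": [0, 0, 0], "spin": 0},
    {"dp": [0, 0, 0], "spin": 0}
  ],
  "grip": 1,
  "newtons": 20
}}

```text
clock: 41.95
position: [0.4057, -0.1969, 0.1768]
ee_rot: [0.923, 0.384, 0.02, 0.022]
ft_force: [0.8, -2.3, 12.3]
grip_width: 0.372
grasp_force: 19.3
```

```bash
python3 -c "
from h import *
print(to(.4135,-.2003,.25))"
```

```text
('t', 42.0, 'g', array([ 0.4142, -0.2008,  0.0221]), 'phi', np.float64(-0.782), 'q', array([-0.12,  0.23,  0.51,  2.18, -0.17,  0.71, -0.28]), 'dp', array([   4.6,   12.1, -227.5]))
```

Emit:
{"method": "arm_command", "body": {
  "plan": [
    {"dp": [0, 0, -10], "spin": 0},
    {"dp": [1, 2, -40], "spin": 0},
    {"dp": [1, 3, -48], "spin": 0},
    {"dp": [1, 3, -48], "spin": 0},
    {"dp": [1, 3, -48], "spin": 0}
  ]
}}

```text
clock: 42.45
position: [0.4041, -0.1964, 0.3718]
ee_rot: [0.923, 0.384, 0.018, 0.021]
ft_force: [1.7, 0.4, -1.2]
grip_width: 0.372
grasp_force: 19.1
```

Emit:
{"method": "arm_command", "body": {
  "plan": [
    {"dp": [1, 2, -48], "spin": 0},
    {"dp": [0, 0, 0], "spin": -0.147},
    {"dp": [0, 0, 0], "spin": -0.147},
    {"dp": [0, 0, 0], "spin": -0.147},
    {"dp": [0, 0, 0], "spin": -0.147}
  ]
}}

```text
clock: 42.95
position: [0.4042, -0.1959, 0.4178]
ee_rot: [0.77, 0.638, 0.012, 0.025]
ft_force: [0.2, 0.9, -0.7]
grip_width: 0.372
grasp_force: 19.1
```

Emit:
{"method": "arm_command", "body": {
  "plan": [
    {"dp": [0, 0, 0], "spin": -0.147},
    {"dp": [0, 0, 0], "spin": 0}
  ]
}}

```text
clock: 43.15
position: [0.4043, -0.1958, 0.4176]
ee_rot: [0.722, 0.691, 0.01, 0.026]
ft_force: [0.3, 0.5, -0.9]
grip_width: 0.372
grasp_force: 19.1
```

```bash
python3 -c "
from h import *
print(to(.5025,.2045,.27))"
```

```text
('t', 43.1, 'g', array([ 0.412 , -0.1995,  0.2628]), 'phi', np.float64(-0.043), 'q', array([-0.27, -0.14,  0.57,  1.93,  0.09,  1.28,  0.23]), 'dp', array([407.4,  73.2, -12.2]))
```

Emit:
{"method": "arm_command", "body": {
  "plan": [
    {"dp": [30, 5, -2], "spin": 0},
    {"dp": [42, 8, -2], "spin": 0},
    {"dp": [42, 8, -2], "spin": 0},
    {"dp": [42, 8, -2], "spin": 0},
    {"dp": [42, 8, -2], "spin": 0}
  ]
}}

```text
clock: 43.65
position: [0.4502, 0.0021, 0.4252]
ee_rot: [0.725, 0.688, 0.01, 0.026]
ft_force: [0.4, -0.8, 0.8]
grip_width: 0.369
grasp_force: 19.1
```

Emit:
{"method": "arm_command", "body": {
  "plan": [
    {"dp": [42, 8, -2], "spin": 0},
    {"dp": [42, 8, 0], "spin": 0},
    {"dp": [42, 8, 0], "spin": 0},
    {"dp": [42, 7, 0], "spin": 0},
    {"dp": [41, 5, 0], "spin": 0}
  ]
}}

```text
clock: 44.15
position: [0.4959, 0.2093, 0.4243]
ee_rot: [0.725, 0.688, 0.01, 0.026]
ft_force: [0.9, 0.1, -0.0]
grip_width: 0.372
grasp_force: 19.1
```

Emit:
{"method": "arm_command", "body": {
  "plan": [
    {"dp": [0, 6, 0], "spin": 0},
    {"dp": [0, 0, 0], "spin": 0},
    {"dp": [0, 0, 0], "spin": 0}
  ]
}}

```text
clock: 44.45
position: [0.502, 0.2062, 0.4244]
ee_rot: [0.724, 0.689, 0.009, 0.026]
ft_force: [0.3, -0.6, 0.0]
grip_width: 0.372
grasp_force: 19.1
```

```bash
python3 -c "
from h import *
print(to(.5025,.2045,.031))"
```

```text
('t', 44.5, 'g', array([0.5096, 0.2024, 0.2696]), 'phi', np.float64(-0.049), 'q', array([-0.62,  0.12,  0.14,  1.68,  0.03,  1.31, -0.53]), 'dp', array([  7. , -19.2, 237.8]))
```

Emit:
{"method": "arm_command", "body": {
  "plan": [
    {"dp": [2, -6, 40], "spin": 0},
    {"dp": [2, -4, 46], "spin": 0},
    {"dp": [1, -4, 46], "spin": 0},
    {"dp": [1, -3, 46], "spin": 0},
    {"dp": [0, 0, 0], "spin": 0}
  ]
}}

```text
clock: 44.95
position: [0.4917, 0.2077, 0.2406]
ee_rot: [0.724, 0.69, 0.005, 0.025]
ft_force: [-1.9, -0.4, 0.5]
grip_width: 0.371
grasp_force: 19.2
```

Emit:
{"method": "arm_command", "body": {
  "plan": [
    {"dp": [1, -1, 25], "spin": 0},
    {"dp": [0, -1, 18], "spin": 0},
    {"dp": [0, 0, 10], "spin": 0},
    {"dp": [0, 0, 0], "spin": 0},
    {"dp": [0, 0, 0], "spin": 0}
  ]
}}

```text
clock: 45.45
position: [0.4954, 0.2098, 0.1941]
ee_rot: [0.723, 0.69, 0.011, 0.026]
ft_force: [-0.2, -0.6, -0.2]
grip_width: 0.37
grasp_force: 19.2
```

```bash
python3 -c "
from h import *
print(to(.5025,.2045,.031))"
```

```text
('t', 45.5, 'g', array([0.5032, 0.2063, 0.0393]), 'phi', np.float64(-0.046), 'q', array([-0.61,  0.35,  0.13,  1.92,  0.  ,  0.83, -0.54]), 'dp', array([-1.6, -1.1,  8.3]))
```

Emit:
{"method": "arm_command", "body": {
  "plan": [
    {"dp": [0, 0, 5], "spin": 0},
    {"dp": [0, 0, 3], "spin": 0},
    {"dp": [0, 0, 1.5], "spin": 0},
    {"dp": [0, 0, 0], "spin": 0}
  ]
}}

```text
clock: 45.85
position: [0.4956, 0.2098, 0.1845]
ee_rot: [0.723, 0.69, 0.01, 0.026]
ft_force: [-6.4, -3.2, 16.8]
grip_width: 0.372
grasp_force: 24.7
```

Emit:
{"method": "arm_command", "body": {
  "plan": [
    {"dp": [0, 0, 0], "spin": 0},
    {"dp": [0, 0, 0], "spin": 0},
    {"dp": [0, 0, 0], "spin": 0}
  ],
  "grip": -0.2
}}

```text
clock: 46.15
position: [0.4951, 0.2096, 0.1828]
ee_rot: [0.723, 0.69, 0.009, 0.026]
ft_force: [0.7, 1.2, 0.2]
grip_width: 0.601
grasp_force: 0.0
```

Emit:
{"method": "arm_command", "body": {
  "plan": [
    {"dp": [0, 0, -10], "spin": 0},
    {"dp": [0, 2, -35], "spin": 0},
    {"dp": [0, 2, -48], "spin": 0},
    {"dp": [0, 2, -48], "spin": 0},
    {"dp": [0, 2, -48], "spin": 0}
  ]
}}

```text
clock: 46.65
position: [0.4933, 0.2135, 0.3747]
ee_rot: [0.723, 0.69, 0.01, 0.026]
ft_force: [1.8, 0.5, 0.1]
grip_width: 0.598
grasp_force: 0.0
```

Emit:
{"method": "arm_command", "body": {
  "plan": [
    {"dp": [0, 0, -40], "spin": 0},
    {"dp": [0, 0, -20], "spin": 0},
    {"dp": [0, 0, 0], "spin": 0}
  ]
}}

```text
clock: 46.95
position: [0.491, 0.2153, 0.4361]
ee_rot: [0.723, 0.69, 0.013, 0.026]
ft_force: [0.9, 0.2, 0.1]
grip_width: 0.602
grasp_force: 0.0
```

```bash
python3 -c "
from h import *
im=viewer.camera('top'); cv2.imwrite('pics/j0.png',im); print(caps(im))
print(to(.411,-.2862,.25))"
```

```text
{'red': [([0.4425, 0.2157], 64)], 'blue': [([0.505, 0.2125], 63)], 'yel': [([0.41, -0.2859], 139)]}
('t', 47.0, 'g', array([0.4988, 0.2117, 0.2789]), 'phi', np.float64(-0.045), 'q', array([-0.64,  0.1 ,  0.14,  1.68,  0.03,  1.33, -0.56]), 'dp', array([-500.7,  -66.6,   35.3]))
```

Emit:
{"method": "arm_command", "body": {
  "plan": [
    {"dp": [-35, -5, 0], "spin": 0},
    {"dp": [-45, -6, 0], "spin": 0},
    {"dp": [-45, -6, 0], "spin": 0},
    {"dp": [-45, -6, 0], "spin": 0},
    {"dp": [-45, -6, 0], "spin": 0}
  ],
  "grip": -0.4
}}

```text
clock: 47.5
position: [0.451, -0.0, 0.4338]
ee_rot: [0.723, 0.691, 0.009, 0.025]
ft_force: [1.2, -0.5, 0.0]
grip_width: 0.697
grasp_force: 0.0
```

Emit:
{"method": "arm_command", "body": {
  "plan": [
    {"dp": [-45, -6, 1], "spin": 0},
    {"dp": [-45, -6, 1], "spin": 0},
    {"dp": [-45, -6, 1], "spin": 0},
    {"dp": [-45, -6, 1], "spin": 0},
    {"dp": [-45, -6, 1], "spin": 0}
  ]
}}

```text
clock: 48.0
position: [0.4107, -0.2233, 0.4324]
ee_rot: [0.723, 0.691, 0.009, 0.025]
ft_force: [1.1, -0.2, -0.6]
grip_width: 0.696
grasp_force: 0.0
```

Emit:
{"method": "arm_command", "body": {
  "plan": [
    {"dp": [-45, -6, 20], "spin": 0},
    {"dp": [-16, -2, 40], "spin": 0},
    {"dp": [0, 0, 40], "spin": 0},
    {"dp": [0, 0, 0], "spin": 0},
    {"dp": [0, 0, 0], "spin": 0}
  ]
}}

```text
clock: 48.5
position: [0.4058, -0.2843, 0.3345]
ee_rot: [0.723, 0.691, 0.009, 0.025]
ft_force: [-0.4, 0.6, 1.0]
grip_width: 0.702
grasp_force: 0.0
```

```bash
python3 -c "
from h import *
print(to(.411,-.2862,.022))"
```

```text
('t', 48.5, 'g', array([ 0.4131, -0.2879,  0.1797]), 'phi', np.float64(-0.045), 'q', array([-0.17,  0.08,  0.73,  1.94, -0.06,  1.09,  0.54]), 'dp', array([  5. ,  -9.7, 157.3]))
```

Emit:
{"method": "arm_command", "body": {
  "plan": [
    {"dp": [2, -3, 40], "spin": 0},
    {"dp": [1, -3, 40], "spin": 0},
    {"dp": [1, -2, 40], "spin": 0},
    {"dp": [0, 0, 0], "spin": 0},
    {"dp": [0, 0, 0], "spin": 0}
  ]
}}

```text
clock: 49.0
position: [0.405, -0.2833, 0.2161]
ee_rot: [0.723, 0.691, 0.01, 0.026]
ft_force: [0.1, -0.4, 0.9]
grip_width: 0.701
grasp_force: 0.0
```

```bash
python3 -c "
from h import *
print(to(.411,-.2862,.022))"
```

```text
('t', 49.0, 'g', array([ 0.4127, -0.2871,  0.0614]), 'phi', np.float64(-0.045), 'q', array([-0.11,  0.27,  0.7 ,  2.05, -0.25,  0.84,  0.69]), 'dp', array([ 1.6, -3.8, 39.2]))
```

Emit:
{"method": "arm_command", "body": {
  "plan": [
    {"dp": [1, -2, 25], "spin": 0},
    {"dp": [0.5, -1.5, 14], "spin": 0},
    {"dp": [0, 0, 0], "spin": 0},
    {"dp": [0, 0, 0], "spin": 0}
  ]
}}

```text
clock: 49.4
position: [0.4031, -0.2827, 0.1764]
ee_rot: [0.723, 0.69, 0.01, 0.026]
ft_force: [0.6, 0.7, -0.0]
grip_width: 0.703
grasp_force: 0.0
```

Emit:
{"method": "arm_command", "body": {
  "plan": [
    {"dp": [0, 0, 0], "spin": 0},
    {"dp": [0, 0, 0], "spin": 0},
    {"dp": [0, 0, 0], "spin": 0},
    {"dp": [0, 0, 0], "spin": 0},
    {"dp": [0, 0, 0], "spin": 0}
  ],
  "grip": 1,
  "newtons": 20
}}

```text
clock: 49.9
position: [0.4042, -0.2829, 0.1769]
ee_rot: [0.723, 0.691, 0.011, 0.028]
ft_force: [2.0, 1.7, 11.1]
grip_width: 0.373
grasp_force: 19.2
```

Emit:
{"method": "arm_command", "body": {
  "plan": [
    {"dp": [0, 0, -10], "spin": 0},
    {"dp": [0, 2, -40], "spin": 0},
    {"dp": [0, 2, -48], "spin": 0},
    {"dp": [0, 2, -48], "spin": 0},
    {"dp": [0, 2, -48], "spin": 0}
  ]
}}

```text
clock: 50.4
position: [0.4, -0.2785, 0.3716]
ee_rot: [0.723, 0.69, 0.009, 0.026]
ft_force: [1.2, 0.7, -0.0]
grip_width: 0.376
grasp_force: 19.1
```

Emit:
{"method": "arm_command", "body": {
  "plan": [
    {"dp": [0, 2, -48], "spin": 0},
    {"dp": [0, 0, 0], "spin": 0},
    {"dp": [0, 0, 0], "spin": 0}
  ]
}}

```text
clock: 50.7
position: [0.4003, -0.2774, 0.4185]
ee_rot: [0.723, 0.69, 0.01, 0.027]
ft_force: [0.2, 0.1, -0.1]
grip_width: 0.369
grasp_force: 19.1
```

```bash
python3 -c "
from h import *
print(to(.562,.2017,.27))"
```

```text
('t', 50.7, 'g', array([ 0.4083, -0.2811,  0.2637]), 'phi', np.float64(-0.046), 'q', array([-0.25, -0.05,  0.75,  1.85,  0.03,  1.27,  0.45]), 'dp', array([489.2, 131.7,  -9.8]))
```

Emit:
{"method": "arm_command", "body": {
  "plan": [
    {"dp": [35, 11, -3], "spin": 0},
    {"dp": [42, 11, -3], "spin": 0},
    {"dp": [42, 11, -3], "spin": 0},
    {"dp": [42, 11, -3], "spin": 0},
    {"dp": [42, 11, 0], "spin": 0}
  ]
}}

```text
clock: 51.2
position: [0.4641, -0.0752, 0.4266]
ee_rot: [0.723, 0.69, 0.009, 0.025]
ft_force: [1.1, 0.3, 0.3]
grip_width: 0.376
grasp_force: 19.1
```

Emit:
{"method": "arm_command", "body": {
  "plan": [
    {"dp": [42, 11, 0], "spin": 0},
    {"dp": [42, 11, 0], "spin": 0},
    {"dp": [42, 11, 0], "spin": 0},
    {"dp": [42, 11, 0], "spin": 0},
    {"dp": [42, 11, 0], "spin": 0}
  ]
}}

```text
clock: 51.7
position: [0.5289, 0.132, 0.4243]
ee_rot: [0.723, 0.69, 0.008, 0.025]
ft_force: [1.8, 0.4, 0.3]
grip_width: 0.376
grasp_force: 19.1
```

Emit:
{"method": "arm_command", "body": {
  "plan": [
    {"dp": [42, 11, 0], "spin": 0},
    {"dp": [34, 11, 0], "spin": 0},
    {"dp": [0, 0, 0], "spin": 0},
    {"dp": [0, 0, 0], "spin": 0},
    {"dp": [0, 0, 0], "spin": 0}
  ]
}}

```text
clock: 52.2
position: [0.5544, 0.2041, 0.4244]
ee_rot: [0.723, 0.69, 0.009, 0.026]
ft_force: [-0.1, -1.0, 0.2]
grip_width: 0.374
grasp_force: 19.1
```

```bash
python3 -c "
from h import *
print(to(.562,.2017,.031))"
```

```text
('t', 52.2, 'g', array([0.5618, 0.2002, 0.2697]), 'phi', np.float64(-0.047), 'q', array([-0.68,  0.23,  0.28,  1.56, -0.02,  1.33, -0.45]), 'dp', array([  7. , -11.6, 238.3]))
```

Emit:
{"method": "arm_command", "body": {
  "plan": [
    {"dp": [2, -3, 40], "spin": 0},
    {"dp": [1, -3, 46], "spin": 0},
    {"dp": [1, -2, 46], "spin": 0},
    {"dp": [1, -2, 46], "spin": 0},
    {"dp": [0, 0, 0], "spin": 0}
  ]
}}

```text
clock: 52.7
position: [0.551, 0.2045, 0.2413]
ee_rot: [0.723, 0.69, 0.004, 0.024]
ft_force: [-0.4, -0.3, 0.3]
grip_width: 0.37
grasp_force: 19.2
```

Emit:
{"method": "arm_command", "body": {
  "plan": [
    {"dp": [1, -1, 25], "spin": 0},
    {"dp": [0, -1, 18], "spin": 0},
    {"dp": [0, 0, 10], "spin": 0},
    {"dp": [0, 0, 0], "spin": 0},
    {"dp": [0, 0, 0], "spin": 0}
  ]
}}

```text
clock: 53.2
position: [0.5547, 0.2065, 0.1956]
ee_rot: [0.723, 0.69, 0.01, 0.026]
ft_force: [0.0, 0.8, 1.0]
grip_width: 0.375
grasp_force: 19.2
```

```bash
python3 -c "
from h import *
print(to(.562,.2017,.031))"
```

```text
('t', 53.2, 'g', array([0.5626, 0.2029, 0.0408]), 'phi', np.float64(-0.046), 'q', array([-0.65,  0.46,  0.25,  1.79, -0.08,  0.88, -0.42]), 'dp', array([-1. , -1.1,  9.8]))
```

Emit:
{"method": "arm_command", "body": {
  "plan": [
    {"dp": [0, 0, 5], "spin": 0},
    {"dp": [0, 0, 3], "spin": 0},
    {"dp": [0, 0, 2], "spin": 0},
    {"dp": [0, 0, 0], "spin": 0}
  ]
}}

```text
clock: 53.6
position: [0.5548, 0.2065, 0.185]
ee_rot: [0.723, 0.69, 0.01, 0.026]
ft_force: [-5.2, -1.3, 12.9]
grip_width: 0.372
grasp_force: 21.3
```

Emit:
{"method": "arm_command", "body": {
  "plan": [
    {"dp": [0, 0, 0], "spin": 0},
    {"dp": [0, 0, 0], "spin": 0},
    {"dp": [0, 0, 0], "spin": 0}
  ],
  "grip": -0.2
}}

```text
clock: 53.9
position: [0.5545, 0.2063, 0.1837]
ee_rot: [0.723, 0.69, 0.009, 0.026]
ft_force: [0.1, -0.3, 1.0]
grip_width: 0.599
grasp_force: 0.0
```

Emit:
{"method": "arm_command", "body": {
  "plan": [
    {"dp": [0, 0, -10], "spin": 0},
    {"dp": [0, 2, -35], "spin": 0},
    {"dp": [0, 2, -48], "spin": 0},
    {"dp": [0, 2, -48], "spin": 0},
    {"dp": [0, 2, -48], "spin": 0}
  ]
}}

```text
clock: 54.4
position: [0.5529, 0.2102, 0.3757]
ee_rot: [0.723, 0.69, 0.01, 0.026]
ft_force: [2.1, 0.8, -0.9]
grip_width: 0.601
grasp_force: 0.0
```

Emit:
{"method": "arm_command", "body": {
  "plan": [
    {"dp": [0, 0, -45], "spin": 0},
    {"dp": [0, 0, -35], "spin": 0},
    {"dp": [0, 0, 0], "spin": 0}
  ]
}}

```text
clock: 54.7
position: [0.5496, 0.2123, 0.4593]
ee_rot: [0.723, 0.69, 0.014, 0.027]
ft_force: [0.1, -0.3, 0.1]
grip_width: 0.6
grasp_force: 0.0
```

Emit:
{"method": "arm_command", "body": {
  "plan": [
    {"dp": [-45, 0, 0], "spin": 0},
    {"dp": [-45, 0, 0], "spin": 0},
    {"dp": [-45, 0, 0], "spin": 0},
    {"dp": [0, 0, 0], "spin": 0},
    {"dp": [0, 0, 0], "spin": -0.1428}
  ]
}}

```text
clock: 55.2
position: [0.5428, 0.0758, 0.456]
ee_rot: [0.673, 0.739, 0.008, 0.026]
ft_force: [-0.4, 1.3, 0.0]
grip_width: 0.6
grasp_force: 0.0
```

Emit:
{"method": "arm_command", "body": {
  "plan": [
    {"dp": [0, 0, 0], "spin": -0.1428},
    {"dp": [0, 0, 0], "spin": -0.1428},
    {"dp": [0, 0, 0], "spin": -0.1428},
    {"dp": [0, 0, 0], "spin": -0.1428},
    {"dp": [0, 0, 0], "spin": -0.1428}
  ]
}}

```text
clock: 55.7
position: [0.5429, 0.0776, 0.4557]
ee_rot: [0.368, 0.929, -0.002, 0.027]
ft_force: [0.1, 0.0, -0.4]
grip_width: 0.604
grasp_force: 0.0
```

Emit:
{"method": "arm_command", "body": {
  "plan": [
    {"dp": [0, 0, 0], "spin": -0.1428},
    {"dp": [0, 0, 0], "spin": -0.1428},
    {"dp": [0, 0, 0], "spin": -0.1428},
    {"dp": [0, 0, 0], "spin": -0.1428},
    {"dp": [0, 0, 0], "spin": -0.1428}
  ]
}}

```text
clock: 56.2
position: [0.5428, 0.0777, 0.4556]
ee_rot: [0.02, 0.999, -0.011, 0.025]
ft_force: [0.3, 0.2, 0.3]
grip_width: 0.6
grasp_force: 0.0
```

```bash
python3 -c "
from h import *
im=viewer.camera('top'); print(caps(im)); cv2.imwrite('pics/k.png',cv2.resize(im[90:310,170:450],None,fx=2.7,fy=2.7,interpolation=cv2.INTER_CUBIC))
print(to(.498,.0365,.25))"
```

```text
{'red': [([0.4427, 0.216], 65)], 'blue': [([0.5049, 0.2126], 62)], 'yel': [([0.5653, 0.2076], 66)]}
('t', 56.2, 'g', array([0.5504, 0.074 , 0.3009]), 'phi', np.float64(1.539), 'q', array([-0.48,  0.12,  0.27,  1.62,  0.  ,  1.37,  1.33]), 'dp', array([ 53.7, -38. ,  49.2]))
```

View pics/k.png

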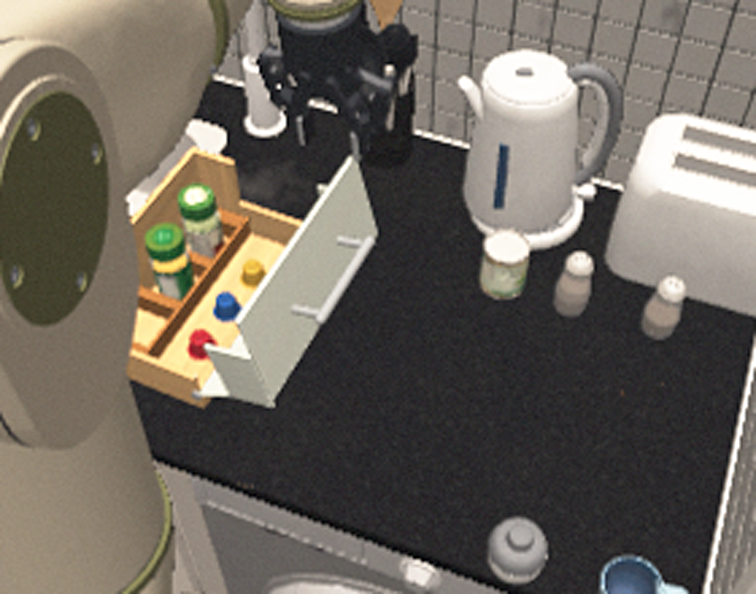

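Emit:
{"method": "arm_command", "body": {
  "plan": [
    {"dp": [18, -12, 0], "spin": 0},
    {"dp": [18, -12, 0], "spin": 0},
    {"dp": [18, -13, 0], "spin": 0.014},
    {"dp": [0, 0, 20], "spin": 0},
    {"dp": [0, 0, 0], "spin": 0}
  ],
  "grip": 0.2
}}

```text
clock: 56.75
position: [0.4876, 0.0423, 0.4322]
ee_rot: [0.031, 0.999, -0.011, 0.024]
ft_force: [-0.6, 0.6, 0.8]
grip_width: 0.401
grasp_force: 0.0
```

Emit:
{"method": "arm_command", "body": {
  "plan": [
    {"dp": [0, 0, 0], "spin": 0},
    {"dp": [0, 0, 0], "spin": 0}
  ]
}}

```text
clock: 56.95
position: [0.4888, 0.0429, 0.4345]
ee_rot: [0.03, 0.999, -0.011, 0.025]
ft_force: [-1.2, -0.4, -0.7]
grip_width: 0.404
grasp_force: 0.0
```

```bash
python3 -c "
from h import *
print(to(.498,.038,.156))"
```

```text
('t', 57.0, 'g', array([0.4965, 0.0392, 0.2798]), 'phi', np.float64(1.51), 'q', array([-0.47, -0.01,  0.28,  1.79,  0.04,  1.32,  1.31]), 'dp', array([  4.7,   1.4, 123.7]))
```

Emit:
{"method": "arm_command", "body": {
  "plan": [
    {"dp": [1, 0, 30], "spin": -0.014},
    {"dp": [1, 1, 35], "spin": 0},
    {"dp": [1, 0, 30], "spin": 0},
    {"dp": [1, 0, 0], "spin": 0},
    {"dp": [0, 0, 0], "spin": 0}
  ]
}}

```text
clock: 57.45
position: [0.4895, 0.0417, 0.3398]
ee_rot: [0.023, 0.999, -0.011, 0.025]
ft_force: [0.5, -0.1, -0.4]
grip_width: 0.399
grasp_force: 0.0
```

```bash
python3 -c "
from h import *
print(to(.498,.038,.156))"
```

```text
('t', 57.5, 'g', array([0.4972, 0.038 , 0.1851]), 'phi', np.float64(1.524), 'q', array([-0.46,  0.06,  0.28,  1.92,  0.02,  1.11,  1.34]), 'dp', array([ 0.6,  0.7, 29.1]))
```

Emit:
{"method": "arm_command", "body": {
  "plan": [
    {"dp": [0, 0, 15], "spin": 0},
    {"dp": [0, 0.5, 14], "spin": 0},
    {"dp": [0, 0, 0], "spin": 0},
    {"dp": [0, 0, 0], "spin": 0}
  ]
}}

```text
clock: 57.85
position: [0.4912, 0.0412, 0.3116]
ee_rot: [0.023, 0.999, -0.011, 0.026]
ft_force: [-0.1, -2.5, 0.2]
grip_width: 0.4
grasp_force: 0.0
```

Emit:
{"method": "arm_command", "body": {
  "plan": [
    {"dp": [0, 0, 0], "spin": 0},
    {"dp": [0, 0, 0], "spin": 0},
    {"dp": [0, 0, 0], "spin": 0},
    {"dp": [0, 0, 0], "spin": 0}
  ],
  "grip": 1,
  "newtons": 40
}}

```text
clock: 58.25
position: [0.4911, 0.0447, 0.3116]
ee_rot: [0.022, 0.999, -0.008, 0.026]
ft_force: [-0.9, 10.8, 3.0]
grip_width: 0.117
grasp_force: 45.6
```

Run:
```python
from h import *
o=manip.get_obs(); r=Ro.from_quat(o["ee_rot"])
print(to(.498,.038,.156)[3],o["ft_force"].round(1),o["grip_width"])
a=np.radians(57.87);p=None
for th in np.linspace(1.35,-.008,18):
    v=.173*np.array([np.cos(a+th),np.sin(a+th)])
    if p is not None:
        d=v-p; print(round(th,2),(r.inv().apply([.047*d[0],.999*d[0],d[1]])*1000).round(1).tolist())
    p=v
```

```text
[0.4991 0.042  0.1568] [-0.9 10.8  3. ] 0.11742296311474275
1.27 [-0.5, 10.0, -9.6]
1.19 [-0.5, 10.7, -8.7]
1.11 [-0.5, 11.4, -7.8]
1.03 [-0.4, 12.0, -6.9]
0.95 [-0.4, 12.5, -5.9]
0.87 [-0.3, 12.9, -4.9]
0.79 [-0.3, 13.3, -3.9]
0.71 [-0.2, 13.5, -2.8]
0.63 [-0.1, 13.7, -1.7]
0.55 [-0.1, 13.8, -0.6]
0.47 [-0.0, 13.8, 0.5]
0.39 [0.0, 13.7, 1.6]
0.31 [0.1, 13.6, 2.7]
0.23 [0.2, 13.3, 3.7]
0.15 [0.2, 13.0, 4.8]
0.07 [0.3, 12.5, 5.8]
-0.01 [0.3, 12.0, 6.8]
```

Emit:
{"method": "arm_command", "body": {
  "plan": [
    {"dp": [0, 13, -9.6], "spin": 0},
    {"dp": [0, 10.7, -8.7], "spin": 0},
    {"dp": [0, 11.4, -7.8], "spin": 0},
    {"dp": [0, 12, -6.9], "spin": 0},
    {"dp": [0, 12.5, -5.9], "spin": 0}
  ]
}}

```text
clock: 58.75
position: [0.4929, 0.1009, 0.3498]
ee_rot: [0.024, 0.999, -0.012, 0.028]
ft_force: [8.6, -6.9, 2.7]
grip_width: 0.124
grasp_force: 45.4
```

Emit:
{"method": "arm_command", "body": {
  "plan": [
    {"dp": [0, 12.9, -4.9], "spin": 0},
    {"dp": [0, 13.3, -3.9], "spin": 0},
    {"dp": [0, 13.5, -2.8], "spin": 0},
    {"dp": [0, 13.7, -1.7], "spin": 0},
    {"dp": [0, 0, 0], "spin": 0}
  ]
}}

```text
clock: 59.25
position: [0.4948, 0.157, 0.3625]
ee_rot: [0.022, 0.999, -0.01, 0.029]
ft_force: [7.2, 0.8, 4.9]
grip_width: 0.119
grasp_force: 46.0
```

```bash
python3 -c "
from h import *
a=np.radians(57.87)+.63
print(to(.503,.1598+.173*np.cos(a),.03+.173*np.sin(a)),'exp',.1598+.173*np.cos(a),.03+.173*np.sin(a),manip.get_obs()['grip_width'])"
```

```text
('t', 59.2, 'g', array([0.5036, 0.1537, 0.2078]), 'phi', np.float64(1.526), 'q', array([-0.59,  0.11,  0.19,  1.83,  0.02,  1.17,  1.12]), 'dp', array([ 0.6, -5.8,  5.3])) exp 0.14783351491531688 0.20258564029118428 0.11919955930365443
```

Emit:
{"method": "arm_command", "body": {
  "plan": [
    {"dp": [0, 13.8, -0.3], "spin": 0},
    {"dp": [0, 13.8, 0.8], "spin": 0},
    {"dp": [0, 13.7, 1.9], "spin": 0},
    {"dp": [0, 13.6, 3], "spin": 0},
    {"dp": [0, 0, 0], "spin": 0}
  ]
}}

```text
clock: 59.75
position: [0.4973, 0.2123, 0.3554]
ee_rot: [0.022, 0.999, -0.01, 0.028]
ft_force: [6.4, 2.6, 4.2]
grip_width: 0.121
grasp_force: 47.2
```

```bash
python3 -c "
from h import *
print(to(.507,.2525,.1815),manip.get_obs()['ft_force'])"
```

```text
('t', 59.8, 'g', array([0.5059, 0.2091, 0.2007]), 'phi', np.float64(1.527), 'q', array([-0.64,  0.16,  0.15,  1.78,  0.02,  1.16,  1.03]), 'dp', array([ 1.8, 43.7, 18.3])) [6.41785112 2.63729248 4.17015467]
```

Emit:
{"method": "arm_command", "body": {
  "plan": [
    {"dp": [0, 13.3, 4.2], "spin": 0},
    {"dp": [0, 13, 5], "spin": 0},
    {"dp": [0, 12, 6], "spin": 0},
    {"dp": [0, 4, 2.5], "spin": 0},
    {"dp": [0, 0, 0], "spin": 0}
  ]
}}

```text
clock: 60.25
position: [0.4994, 0.254, 0.3363]
ee_rot: [0.022, 0.999, -0.01, 0.027]
ft_force: [2.8, 5.1, 3.3]
grip_width: 0.121
grasp_force: 48.9
```

Emit:
{"method": "arm_command", "body": {
  "plan": [
    {"dp": [0, 3, 2], "spin": 0},
    {"dp": [0, 0, 0], "spin": 0}
  ]
}}

```text
clock: 60.45
position: [0.4995, 0.2567, 0.3346]
ee_rot: [0.022, 0.999, -0.009, 0.027]
ft_force: [2.1, 4.6, 4.9]
grip_width: 0.118
grasp_force: 49.1
```

Emit:
{"method": "arm_command", "body": {
  "plan": [
    {"dp": [0, 3, 2], "spin": 0},
    {"dp": [0, 0, 0], "spin": 0}
  ]
}}

```text
clock: 60.65
position: [0.4998, 0.2588, 0.3334]
ee_rot: [0.023, 0.999, -0.01, 0.026]
ft_force: [-3.9, 0.1, 15.9]
grip_width: 0.122
grasp_force: 50.2
```

Emit:
{"method": "arm_command", "body": {
  "plan": [
    {"dp": [0, 2, 2], "spin": 0},
    {"dp": [0, 0, 0], "spin": 0}
  ]
}}

```text
clock: 60.85
position: [0.5, 0.2593, 0.3332]
ee_rot: [0.023, 0.999, -0.011, 0.026]
ft_force: [-14.8, -10.8, 35.7]
grip_width: 0.119
grasp_force: 52.3
```

Emit:
{"method": "arm_command", "body": {
  "plan": [
    {"dp": [0, -1, -1], "spin": 0},
    {"dp": [0, 0, 0], "spin": 0}
  ]
}}

```text
clock: 61.05
position: [0.4998, 0.2589, 0.3333]
ee_rot: [0.023, 0.999, -0.01, 0.026]
ft_force: [-8.5, -6.1, 24.6]
grip_width: 0.123
grasp_force: 51.1
```

Emit:
{"method": "arm_command", "body": {
  "plan": [
    {"dp": [0, 0, 0], "spin": 0},
    {"dp": [0, 0, 0], "spin": 0},
    {"dp": [0, 0, 0], "spin": 0},
    {"dp": [0, 0, 0], "spin": 0}
  ],
  "grip": -0.2
}}

```text
clock: 61.45
position: [0.4994, 0.2589, 0.3291]
ee_rot: [0.023, 0.999, -0.011, 0.025]
ft_force: [0.1, 0.8, 0.0]
grip_width: 0.596
grasp_force: 0.0
```

Emit:
{"method": "arm_command", "body": {
  "plan": [
    {"dp": [0, 0, -10], "spin": 0},
    {"dp": [0, 0, -30], "spin": 0},
    {"dp": [0, 0, -40], "spin": 0},
    {"dp": [0, 0, -40], "spin": 0},
    {"dp": [0, 0, 0], "spin": 0}
  ]
}}

```text
clock: 61.95
position: [0.494, 0.2621, 0.4557]
ee_rot: [0.023, 0.999, -0.009, 0.029]
ft_force: [0.1, 0.2, -0.1]
grip_width: 0.6
grasp_force: 0.0
```

```bash
python3 -c "
from h import *
im=viewer.camera('top'); cv2.imwrite('pics/l.png',cv2.resize(im[90:310,170:450],None,fx=2.7,fy=2.7,interpolation=cv2.INTER_CUBIC))
a=cv2.imread('pics/top0.png');print([(v,im[v[1],v[0]].tolist(),a[v[1],v[0]].tolist()) for v in ((270,170),(283,183),(250,215))])
q=cv2.absdiff(a,im)[180:245,225:300].max(2); print((q>40).sum())
o=manip.get_obs();print(o['position'],o['ft_force'],o['clock'])"
```

```text
[((270, 170), [170, 186, 188], [154, 170, 171]), ((283, 183), [68, 102, 136], [68, 103, 137]), ((250, 215), [167, 186, 191], [154, 170, 171])]
108
[0.49382955 0.2618578  0.4526044 ] [ 0.01692212  0.69883935 -0.83496736] 62.0
```

View pics/l.png

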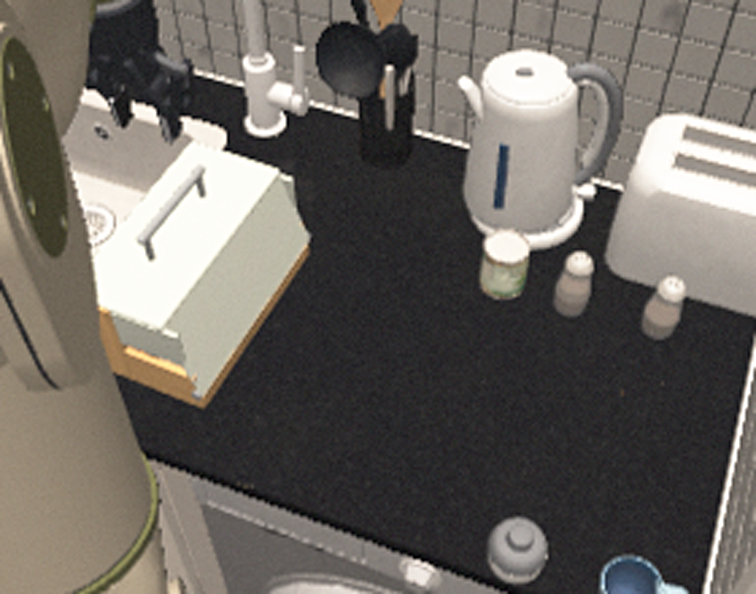

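```bash
python3 -c "
from h import *
print(manip.hand_in())"
```

```text
the job is handed in; nothing more can be done
None
```

I pulled the door down, put two jars in bays 0 and 1 and three capsules flange down in the tray, pushed the door back up to its stop, and handed the job in at about 62 s with the other items where they stood; during the run, a jar-lowering attempt pressed the gripper against a box wall, with wrist force up to about 48 N.

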